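# Stamp the batch mark on a filled jar

## Robot

A 6-joint arm with a two-finger parallel gripper is mounted at the origin on the work surface. World frame = base frame: x ahead of the robot, y to its left, z up, the work surface at z = 0. Lengths are in m, angles in rad, forces in N, time in s.
With the tool pointing down it reaches from about 0.35 to 0.875 m from the base axis. Payload 4.2 kg.
Tool frame: the origin (TCP) lies between the finger pads; the fingertips stand 11 mm ahead of it and the grasp point (between the pads) lies 8 mm behind it (r.tips_ahead is the distance from the TCP to the fingertips, in m); z points along the fingers, x is the direction in which the jaws open and shut, and the axes are right-handed (so a half turn about z gives the same grasp; the last joint's range is limited). The gripper opens to 87 mm and grips with 3 to 60 N. Pads are 19 mm wide; open, the fingers measure 117 mm over their backs; the gripper's body (75 mm by 190 mm) begins 51 mm behind the grasp point.
Start: joints at [-0.885, 0.385, 0.008, 0, -1.194, -0.259], TCP at [0.259, -0.569, 0.196] pointing down, gripper open.
Joint ranges: [-3.14, 3.14], [-1.21, 2.06], [-1.07, 1.41], [-3.16, 2.05], [-2.99, -0.16], [-3.1, 3.1]. Speed limits (rad/s): [2.79, 2.79, 3.14, 3.14, 3.14, 3.14].

## Interface

Orientations are given as [roll, pitch, yaw] about the fixed x, y, z axes, in that order (R = Rz(yaw) Ry(pitch) Rx(roll)).
In Python, from workcell import status, imaging, job_done, r gives the robot as it stands.
- The arm moves only by the tool jog_arm, never from a script. Its argument "targets" is a list of rows, each an object with "travel": the shift along the tool's x, y, z in cm, a list of three; "delta_rot": the turn, a rotation vector about the tool's x, y, z in degrees, a list of three; "gripper": the gripper's target within -1 to 1 (shut at 1, half-way at 0, fully open at -1). A call has 1 to 20 rows; each row shifts and turns the commanded pose from where the row before left it, along the tool's axes as they then stand; what a row does not reach is not made up. A row lasts 1/12 s, in which the tool goes at most 41.7 mm and 7.16 degrees, less where a joint would pass 70% of its speed; a pose out of reach is approached as far as the arm can. A call is refused whole if a number of a shift passes 4.17 or a number of a turn 7.16, either way. A call with a gripper value outside its range is refused whole. The fingers move at their own pace and stop on an object; the grip force is fixed at half the most. Time passes only in rows, so rows that do not move let the fingers close. It gives the time, the measured TCP pose, the force and the opening at its end, in the units of the state.
- status.get_state(): the state, without advancing time (a new reading comes with each control period).
- imaging.get_image(name): name is "side" or "top" or "wrist"; returns (picture, depth): 384x512x3 uint8, red, green, blue; 384x512 float32, m along the optical axis (not along the pixel's ray), 0 where there is no reading.
- imaging.calibration(name): a dict with "vertical_fov" (degrees; the focal length in pixels is half the picture's height over the tangent of half this angle, whatever the lens; pixels are square), "cx", "cy" (the principal point, pixels), "distortion" ([k1, k2, p1, p2, k3] as OpenCV has them; the pictures are not rectified), "R" (3x3) and "t" (3): a world point X has camera coordinates R X + t; the wrist camera has in their place "tool_from_camera" (4x4, takes a point from camera to tool coordinates, whose origin is the TCP and whose axes are the tool frame's). Camera axes: x right, y down, z forward; pixel columns grow to the right and rows downward; lengths in m; the calibration is good to about 2 mm. A picture is of the moment at which its call begins: read the wrist's pose just before it. calibration takes no time and is no camera call.
- job_done(): hands the job in, once; it reports no verdict.
The state is a dict: "t": time; "joints": joint angles; "joint_velocities": joint speeds; "tau": joint torques, N m; "position": TCP position; "eef_rot": TCP orientation; "contact_force": force on the tool from outside, world axes, zero at the start; "ft_torque": the same for the moment, N m; "grip_width": finger opening in m.
Only numpy, scipy, OpenCV 4.12 (cv2) and the standard library are available. Lean on these libraries where they do the work, as an engineer would, in place of code of your own. Each camera call takes 0.05 s, during which the arm holds its last target.

## Task

In the dispensary, mark the white jar with the spring-driven batch stamp: pull the stamp's red handle back until its sear catches and holds it, stand the white jar upright in the V nest, then press the green trip button so that the striker fires, marks the jar and stays pressed against it. Never let the striker fly forward while the nest is empty, and leave the amber jar, the mortar and the spatula where they are.

Things in the scene. Friction and masses are not known exactly. Their poses are not given: they have to be found in the camera images.
- stamp: bench marking stamp, screwed down: grey base plate 120 x 290 x 15 mm with blue blocks, all below 70 mm height except the red handle (top at 112 mm) and the green button. Origin on the table at the middle of the stamp, +z up. The striker slides along the stamp's own y axis: it fires towards +y, where the nest is, and is drawn back towards -y.
- striker (a joint): travel of the sprung striker in m: 0 fully forward (start), growing as it is drawn back along the stamp's -y. Spring force about 4 N at 0, 14 N at 0.046; riding over the sear (0.02 to 0.042) adds up to 4 N. The sear catches at about 0.046 and holds it at 0.045 to 0.047; hard stop 0.051: draw to 0.0485, then ease forward. Let go earlier, it flies forward. A jar in the nest stops it at 0.014.
- striker_grip (a point): grip point on the axis of the upright red handle (round post, 16 mm diameter, 45 mm tall) that rides on the striker; 15 mm below the handle's top and 97 mm above the table; free space on all sides at this height. Its axes are the stamp's. Pull it level along the stamp's -y.
- trip (a joint): travel of the green trip button in m: 0 up, grows as pressed, hard stop at 0.012. Sprung up with 2.4 N, 4.2 N fully down; a few newtons of friction more when the striker is cocked. Pressing it by about 5 mm or more lowers the sear and fires the cocked striker. (It also dips by itself as the striker rides over the sear.)
- trip_top (a point): centre of the top face of the round green trip button (28 mm diameter), 80 mm above the table when up, 55 mm to the stamp's +x side of the striker's axis; press straight down
- nest (a point): where the centre of the jar's underside belongs when the jar touches both faces of the steel V: on the stamp's base plate, 15 mm above the table. The stamp's axes. The V's walls lie on its +y side, 45 mm high above the plate, each face at 45 degrees to the y axis, touching the jar 18 mm beside and 18 mm beyond the centre; the nest is open above and to -y. With the striker forward its brass head stands 14 mm into the jar's place; cocked, 32 mm clear of it.
- jar: the white jar to be marked, closed, white cap: body 52 mm diameter, cap 55 mm diameter and 22 mm tall on top, 90 mm tall in all, 0.1 to 0.2 kg. Origin at the centre of its underside, +z up. It starts upright on the blue round mat (90 mm diameter, 4 mm thick).
- amber: bystander: an amber jar with a black cap, same size as the white one. Origin at the centre of its underside
- mortar: bystander: white ceramic bowl, 110 mm diameter, 60 mm tall. Origin at the centre of its underside
- spatula: bystander: spatula 280 mm long with black handle, lying on the table, origin under its middle, blade towards its own +x
There are look-alikes about, which are no part of the job. Of the things like the jar, leave any that is yellow; of the rest the smaller one is meant.

How it is judged:
By the outcome, as a careful person would: the job done as asked, in the order asked, and still so for the second after the job is handed in, with the robot touching nothing.
It also fails if it takes over 72 s, if anything falls off the work surface, if the arm or the gripper's body presses on something with over 40 N, if the wrist force passes 120 N, or if a joint passes its speed limit or range.

## Working session

There is one attempt and no reset: what is moved stays moved. The work goes in short steps, Python scripts to look and compute and a tool call to move; the robot and the scene stay as the last step left them, time stands still between calls to the robot, and variables do not carry over. Pictures are saved under pics/ and viewed, and the job is handed in when it is done.

Besides the shell and the picture viewer there is one more tool, called after "Request:" by a JSON object that holds its "api" and its "payload", one argument or row to a line. jog_arm: Moves the arm, as the interface text tells. Its arguments: {"type":"object","properties":{"targets":{"type":"array"}},"required":["targets"]}

```bash
ls; mkdir -p pics; python3 - <<'E'
from workcell import status, imaging
import cv2
for n in("top","side","wrist"):
    p,d=imaging.get_image(n); cv2.imwrite(f"pics/{n}0.png",p[:,:,::-1]); c=imaging.calibration(n); print(n,{k:(v if not hasattr(v,'round') else v) for k,v in c.items()})
print(status.get_state())
E
```

```text
pics
top {'vertical_fov': 51.0452676302216, 'cx': 261.4029459890864, 'cy': 196.3819459414665, 'distortion': array([-0.0609991,  0.       ,  0.       ,  0.       ,  0.       ]), 'R': array([[-0.00662484, -0.99988859, -0.01337644],
       [-0.99734688,  0.00757657, -0.07240023],
       [ 0.07249351,  0.01286131, -0.99728596]]), 't': array([-0.01345066,  0.52294994,  1.35890753])}
side {'vertical_fov': 46.985127155728875, 'cx': 253.87556854158817, 'cy': 184.9131518514535, 'distortion': array([-0.08985901,  0.        ,  0.        ,  0.        ,  0.        ]), 'R': array([[-0.83080196, -0.55636699, -0.01496225],
       [-0.35038976,  0.54373272, -0.76261507],
       [ 0.43242932, -0.62833948, -0.6466795 ]]), 't': array([0.41342931, 0.2787096 , 1.07337044])}
wrist {'vertical_fov': 71.21633336980278, 'cx': 253.85802336032827, 'cy': 195.37367060776614, 'distortion': array([-0.05667281,  0.        ,  0.        ,  0.        ,  0.        ]), 'tool_from_camera': array([[ 9.99999390e-01,  8.91501040e-04, -6.52025047e-04,
        -7.68791072e-05],
       [-6.63105835e-04,  9.56698218e-01,  2.91080
[... 201 characters left out ...]
0]])}
{'t': 0.15, 'joints': array([-8.85384741e-01,  3.85397361e-01,  6.97177570e-03, -3.17226641e-04,
       -1.19401092e+00, -2.58612831e-01]), 'joint_velocities': array([-6.19160909e-04, -1.69118044e-03,  6.51994689e-03,  5.42294957e-05,
        1.15789171e-04,  8.04849547e-04]), 'tau': array([ 2.20845045e-04, -3.91050839e+01,  1.87588084e+01,  4.22240853e+00,
        1.23626296e-02, -1.40891539e-04]), 'position': array([ 0.25853581, -0.56848983,  0.1947181 ]), 'eef_rot': array([-3.14145817e+00, -1.66103819e-03,  1.99747801e+00]), 'contact_force': array([ 0.14580255, -0.08765796, -0.20832395]), 'ft_torque': array([-0.00727281, -0.00943052, -0.00990495]), 'grip_width': 0.08679481720665384}
```

View pics/top0.png

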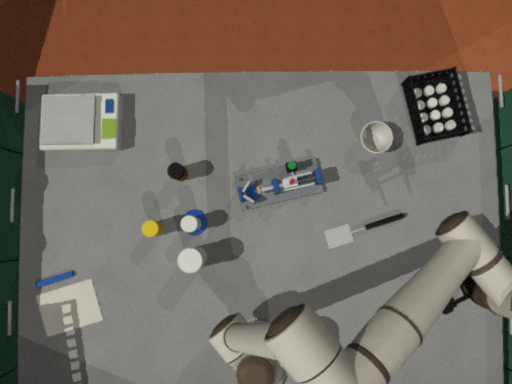

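View pics/side0.png

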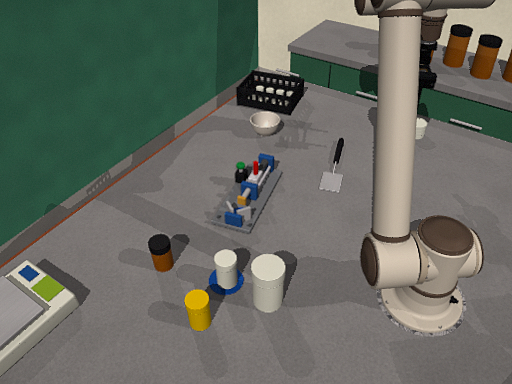

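View pics/wrist0.png

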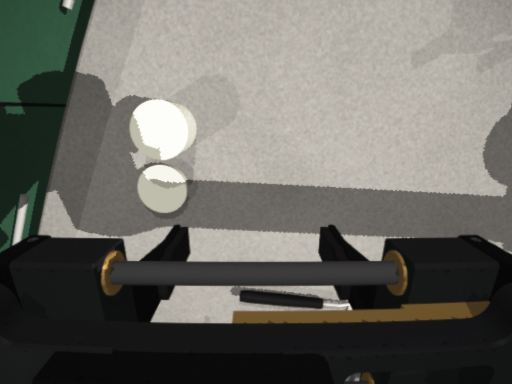

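The top view shows the stamp at about (280,184): red handle (293,182), green button (291,166), V nest (248,188). The white jar is on the blue mat at (190,224). The yellow jar (152,229), the larger white jar (190,260) and the amber jar (177,171) are beside it. Next I'll measure these.

```bash
cat > h.py <<'E'
import numpy as np, cv2
from workcell import status, imaging
from scipy.spatial.transform import Rotation as Ro
def K(c,h=384):
    f=h/2/np.tan(np.radians(c["vertical_fov"]/2)); return np.array([[f,0,c["cx"]],[0,f,c["cy"]],[0,0,1]])
def pose(c,st=None):
    if "R" in c: return np.array(c["R"]).T, -np.array(c["R"]).T@np.array(c["t"])
    T=np.array(c["tool_from_camera"]); R=Ro.from_euler("xyz",st["eef_rot"]).as_matrix()
    return R@T[:3,:3], R@T[:3,3]+st["position"]
def ray(c,uv,st=None):
    n=cv2.undistortPoints(np.array([[uv]],float),K(c),np.array(c["distortion"]))[0,0]
    Rw,o=pose(c,st); return o,Rw@np.array([n[0],n[1],1.])
def onz(c,uv,z,st=None):
    o,d=ray(c,uv,st); return o+d*(z-o[2])/d[2]
def proj(c,X,st=None):
    Rw,o=pose(c,st); 
    p,_=cv2.projectPoints((Rw.T@(np.atleast_2d(X)-o).T).T.copy(),np.zeros(3),np.zeros(3),K(c),np.array(c["distortion"])); return p[:,0]
def tri(rs):
    A=np.zeros((3,3));b=np.zeros(3)
    for o,d in rs:
        d=d/np.linalg.norm(d);P=np.eye(3)-np.outer(d,d);A+=P;b+=P@o
    X=np.linalg.solve(A,b); return X,[np.linalg.norm(np.cross(X-o,d/np.linalg.norm(d))) for o,d in rs]
def blobs(p,lo,hi,minA=8,roi=None):
    h=cv2.cvtColor(p,cv2.COLOR_RGB2HSV); m=cv2.inRange(h,np.array(lo),np.array(hi))
    if roi: 
        mm=np.zeros_like(m);mm[roi[1]:roi[3],roi[0]:roi[2]]=255;m&=mm
    n,l,s,ce=cv2.connectedComponentsWithStats(m)
    return sorted([(int(s[i,4]),ce[i].round(1).tolist(),s[i,:4].tolist()) for i in range(1,n) if s[i,4]>=minA],key=lambda a:-a[0]),m
E
python3 - <<'E'
from h import *
for n in("top","side"):
    p=cv2.cvtColor(cv2.imread(f"pics/{n}0.png"),cv2.COLOR_BGR2RGB)
    c=imaging.calibration(n)
    roi=(140,140,340,290) if n=="top" else (120,130,340,340)
    for nm,lo,hi in (("red",(0,150,90),(8,255,255)),("green",(50,120,40),(75,255,255)),("blue",(100,120,60),(125,255,255)),("brass",(10,80,90),(25,220,255)),("white",(0,0,190),(179,60,255)) ):
        print(n,nm,blobs(p,lo,hi,10,roi)[0][:7])
    x0,y0=(140,140) if n=="top" else (130,130)
    cv2.imwrite(f"pics/{n}z.png",cv2.resize(p[y0:y0+150,x0:x0+200][:,:,::-1],None,fx=4,fy=4,interpolation=cv2.INTER_CUBIC))
E
```

```text
top red [(13, [291.6, 181.1], [290, 179, 4, 5])]
top green [(60, [291.3, 165.0], [287, 161, 9, 9])]
top blue [(216, [198.1, 220.4], [184, 210, 23, 25]), (133, [252.5, 192.2], [246, 185, 15, 15]), (96, [318.2, 176.2], [314, 169, 9, 16]), (75, [275.4, 185.8], [272, 179, 8, 15]), (44, [240.1, 194.6], [238, 188, 6, 14])]
top brass [(275, [152.3, 228.2], [141, 220, 24, 18]), (23, [258.2, 189.5], [256, 186, 5, 8])]
top white [(433, [189.2, 260.1], [178, 249, 24, 23]), (196, [188.5, 223.4], [181, 216, 16, 16])]
side red [(58, [255.3, 167.3], [253, 161, 5, 14])]
side green [(49, [240.3, 165.1], [237, 162, 8, 7]), (26, [153.0, 132.3], [149, 130, 12, 9]), (16, [122.0, 148.2], [120, 145, 5, 9]), (12, [121.4, 139.5], [120, 136, 4, 8]), (11, [139.3, 141.8], [138, 138, 4, 7])]
side blue [(224, [233.3, 218.0], [225, 207, 18, 20]), (187, [249.6, 189.0], [241, 181, 17, 19]), (169, [235.6, 284.1], [225, 269, 19, 26]), (154, [214.0, 282.5], [209, 270, 13, 24]), (127, [267.2, 159.8], [259, 154, 15, 18])]
side brass [(76, [241.0, 199.9], [237, 195, 9, 11]), (18, [153.8, 262.5], [151, 254, 8, 18]), (10, [164.3, 270.7], [160, 270, 9, 2])]
side white [(705, [267.7, 267.0], [251, 254, 34, 27]), (293, [224.9, 257.9], [214, 250, 22, 17]), (25, [251.9, 177.0], [249, 174, 8, 6])]
```

```bash
ls pics
```

```text
side0.png
sidez.png
top0.png
topz.png
wrist0.png
```

View pics/topz.png

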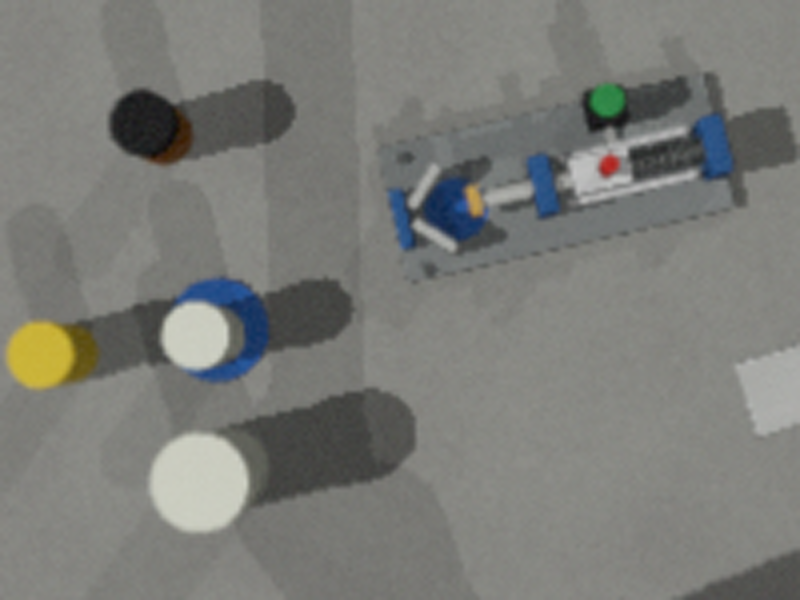

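View pics/sidez.png

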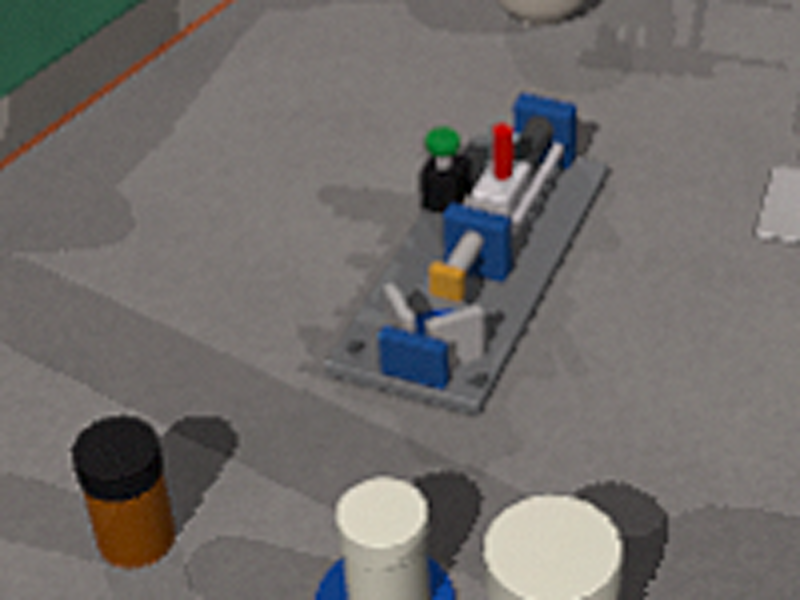

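```bash
python3 - <<'E'
from h import *
ct,cs=imaging.calibration("top"),imaging.calibration("side")
P=lambda *a:print(*[x if isinstance(x,str) else np.round(x,4) for x in a])
P("btn top",onz(ct,(291.3,165.0),.08),"side",onz(cs,(240.3,165.1),.08),*tri([ray(ct,(291.3,165)),ray(cs,(240.3,165.1))]))
P("handle top",onz(ct,(291.6,181.1),.112),"side",onz(cs,(255.3,161.5),.112))
P("jar cap",onz(ct,(188.7,223.9),.094),"side centroid cap",onz(cs,(224.9,257.9),.085))
P("mat",onz(ct,(194.5,222),.004))
# amber, yellow
P("amber",onz(ct,(177,170.5),.09),"yellow",onz(ct,(151,228.5),.09),"big",onz(ct,(189.5,260),.12))
# base plate corners from topz
for uv in ((234,166),(320,158),(324,193),(246,208)): P(uv,onz(ct,uv,.015))
E
```

```text
btn top [ 0.6212 -0.1171  0.08  ] side [ 0.6216 -0.1121  0.08  ] [ 0.623  -0.1165  0.0764] [0.0015 0.0015]
handle top [ 0.5644 -0.1154  0.112 ] side [ 0.5692 -0.1175  0.112 ]
jar cap [0.4298 0.2179 0.094 ] side centroid cap [0.437 0.215 0.085]
mat [0.4368 0.2152 0.004 ]
amber [0.605  0.2585 0.09  ] yellow [0.4155 0.3424 0.09  ] big [0.3159 0.2098 0.12  ]
[234 166] [0.6292 0.077  0.015 ]
[320 158] [ 0.6547 -0.2207  0.015 ]
[324 193] [ 0.5331 -0.2323  0.015 ]
[246 208] [0.4836 0.036  0.015 ]
```

```bash
cat > go.py <<'E'
import sys
from h import *
def delta(tp,yaw,st=None):
    st=st or status.get_state()
    R=Ro.from_euler("xyz",st["eef_rot"]); T=Ro.from_euler("xyz",[np.pi,0,yaw])
    return R.inv().apply(np.array(tp)-st["position"])*100,np.degrees((R.inv()*T).as_rotvec())
E
python3 - <<'E'
from h import *
from go import *
ct=imaging.calibration("top")
C=np.array([onz(ct,uv,.015) for uv in ((235,175),(318.2,158.5),(325.5,191.5),(242,210.5))])
print(C.round(4)); c=C.mean(0); y=(C[0]+C[3]-C[1]-C[2]);y/=np.linalg.norm(y);print(c,y,np.linalg.norm(C[0]-C[1]),np.linalg.norm(C[0]-C[3]))
yaw=np.arctan2(y[1],y[0]);print(yaw)
print(delta([.56,-.03,.25],yaw), status.get_state()["position"])
E
```

```text
[[ 0.5979  0.0736  0.015 ]
 [ 0.653  -0.2145  0.015 ]
 [ 0.5383 -0.2375  0.015 ]
 [ 0.4751  0.0498  0.015 ]]
[ 0.56605227 -0.08216493  0.015     ] [-0.20147897  0.97949284  0.        ] 0.29328298842149064 0.12506986716201873
1.7736639525421454
(array([36.55406917, 49.72840204, -5.47416721]), array([-0.01832339, -0.09391058, 12.82360431])) [ 0.25853581 -0.56848983  0.1947181 ]
```

```bash
python3 - <<'E'
from go import *
R=Ro.from_euler("xyz",[np.pi,0,1.774])
print(R.inv().apply(np.array([.5,-.08,.27])-status.get_state()["position"])*100)
E
```

```text
[42.97097546 33.50773006 -7.52818964]
```

Request:
{"api": "jog_arm", "payload": {
  "targets": [
    {"travel":[0,0,-2],"delta_rot":[0,0,6.4],"gripper":-1},
    {"travel":[0,0,-2],"delta_rot":[0,0,6.4],"gripper":-1},
    {"travel":[2.7,2.1,-0.22],"delta_rot":[0,0,0],"gripper":-1},
    {"travel":[2.7,2.1,-0.22],"delta_rot":[0,0,0],"gripper":-1},
    {"travel":[2.7,2.1,-0.22],"delta_rot":[0,0,0],"gripper":-1},
    {"travel":[2.7,2.1,-0.22],"delta_rot":[0,0,0],"gripper":-1},
    {"travel":[2.7,2.1,-0.22],"delta_rot":[0,0,0],"gripper":-1},
    {"travel":[2.7,2.1,-0.22],"delta_rot":[0,0,0],"gripper":-1},
    {"travel":[2.7,2.1,-0.22],"delta_rot":[0,0,0],"gripper":-1},
    {"travel":[2.7,2.1,-0.22],"delta_rot":[0,0,0],"gripper":-1},
    {"travel":[2.7,2.1,-0.22],"delta_rot":[0,0,0],"gripper":-1},
    {"travel":[2.7,2.1,-0.22],"delta_rot":[0,0,0],"gripper":-1},
    {"travel":[2.7,2.1,-0.22],"delta_rot":[0,0,0],"gripper":-1},
    {"travel":[2.7,2.1,-0.22],"delta_rot":[0,0,0],"gripper":-1},
    {"travel":[2.7,2.1,-0.22],"delta_rot":[0,0,0],"gripper":-1},
    {"travel":[2.7,2.1,-0.22],"delta_rot":[0,0,0],"gripper":-1},
    {"travel":[2.7,2.1,-0.22],"delta_rot":[0,0,0],"gripper":-1},
    {"travel":[2.7,2.1,-0.22],"delta_rot":[0,0,0],"gripper":-1},
    {"travel":[0,0,0],"delta_rot":[0,0,0],"gripper":-1},
    {"travel":[0,0,0],"delta_rot":[0,0,0],"gripper":-1}
  ]
}}

```text
t: 1.82
position: [0.5009, -0.0764, 0.2703]
eef_rot: [-3.141, -0.0, 1.777]
contact_force: [-0.4, -0.2, -0.1]
grip_width: 0.0869
```

```bash
python3 - <<'E'
from h import *
import pickle
st=status.get_state(); p,d=imaging.get_image("wrist"); pickle.dump((st,p,d),open("w1.pkl","wb"))
cv2.imwrite("pics/w1.png",cv2.resize(p[:,:,::-1],(800,600)))
print(st["t"],st["position"],st["eef_rot"])
for nm,lo,hi in (("red",(0,150,90),(8,255,255)),("green",(50,120,40),(75,255,255)),("blue",(100,120,60),(125,255,255)),("brass",(10,80,90),(25,220,255))): print(nm,blobs(p,lo,hi,20)[0][:6])
E
```

```text
1.8167 [ 0.50088898 -0.07642761  0.27029686] [-3.14060402e+00 -1.99728742e-04  1.77726121e+00]
red [(180, [218.1, 212.6], [211, 203, 14, 19])]
green [(225, [213.5, 240.3], [206, 232, 17, 17])]
blue [(912, [417.9, 162.2], [401, 137, 46, 50]), (546, [163.3, 202.5], [154, 184, 21, 38]), (527, [300.5, 193.5], [284, 181, 31, 30]), (386, [255.1, 201.9], [250, 184, 11, 37]), (231, [330.7, 199.4], [324, 183, 12, 34])]
brass [(2861, [356.2, 314.1], [233, 303, 239, 20]), (848, [497.9, 168.5], [482, 152, 30, 36]), (139, [402.9, 271.4], [395, 251, 13, 42]), (137, [292.6, 203.5], [289, 194, 8, 19]), (61, [103.1, 280.7], [101, 270, 6, 21]), (37, [105.6, 262.1], [103, 257, 6, 11])]
```

View pics/w1.png

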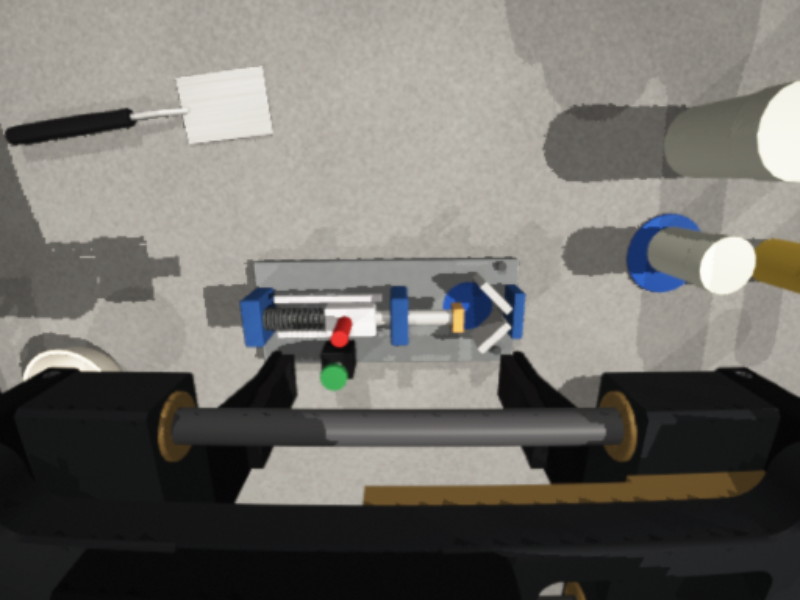

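```bash
python3 - <<'E'
from h import *
import pickle
st,p,d=pickle.load(open("w1.pkl","rb")); c=imaging.calibration("wrist")
cv2.imwrite("pics/w1z.png",cv2.resize(p[155:255,145:345][:,:,::-1],None,fx=4,fy=4,interpolation=cv2.INTER_CUBIC))
cs,ct=imaging.calibration("side"),imaging.calibration("top")
g=onz(c,(213.5,240.3),.08,st);print("btn",g, tri([ray(c,(213.5,240.3),st),ray(ct,(291.3,165.)),ray(cs,(240.3,165.1))]))
print("depth btn",d[240,213],"jar cap",onz(c,(465,170),.094,st))
m=blobs(p,(0,150,90),(8,255,255),20)[1]; print(cv2.findNonZero(m)[:,0,1].max()); 
for v in range(203,222): x=np.nonzero(m[v])[0]; print(v,x.min(),x.max()) if len(x) else 0
E
```

```text
btn [ 0.61902241 -0.11641483  0.08      ] (array([ 0.62261279, -0.11664161,  0.07572637]), [np.float64(0.0012130544812533025), np.float64(0.00101424815744428), np.float64(0.0020678727487164605)])
depth btn 0.41838545 jar cap [0.43070835 0.21769262 0.094     ]
221
203 219 222
204 217 223
205 216 224
206 216 224
207 216 224
208 215 224
209 215 223
210 214 223
211 214 223
212 214 223
213 213 222
214 213 222
215 212 222
216 212 222
217 211 222
218 211 222
219 212 222
220 213 221
221 214 220
```

View pics/w1z.png

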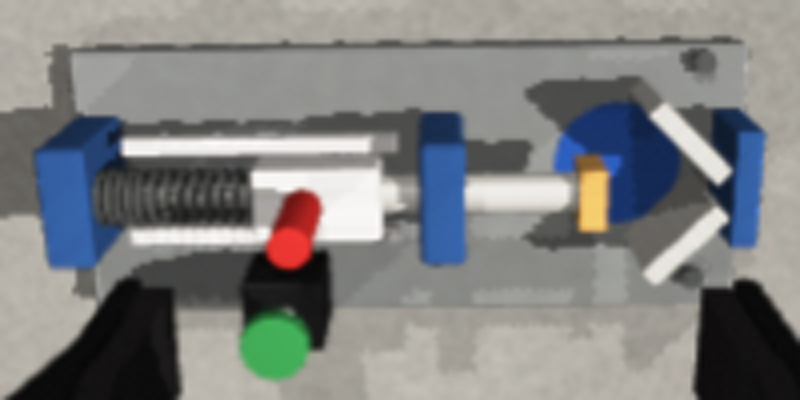

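```bash
python3 - <<'E'
from h import *
import pickle
st,p,d=pickle.load(open("w1.pkl","rb")); c=imaging.calibration("wrist")
q=lambda x,y,z:onz(c,(145+(x+.5)/4-.5,155+(y+.5)/4-.5),z,st)
h=q(289,247,.112); print("handle",h)
print("btn",q(275,346,.08))
U=[q(650,116,.06),q(714,184,.06)];L=[q(644,270,.06),q(716,206,.06)]
print(U,L)
a=U[1]-U[0];b=L[1]-L[0];print("angles",np.degrees(np.arctan2(a[1],a[0])),np.degrees(np.arctan2(b[1],b[0])), np.linalg.norm(a),np.linalg.norm(b))
s=np.linalg.solve(np.c_[a[:2],-b[:2]],(L[0]-U[0])[:2]); apex=U[0]+a*s[0]
au,bu=a/np.linalg.norm(a),b/np.linalg.norm(b);yd=(au+bu);yd/=np.linalg.norm(yd);print("apex",apex,"y",np.arctan2(yd[1],yd[0]),"nest",apex-yd*.0368)
# plate far(top-of-image) edge at z=.015
e=[q(75,47,.015),q(745,42,.015)];e=np.array(e);v=e[1]-e[0];print("edge",e,np.arctan2(v[1],v[0]),np.linalg.norm(v))
# handle & block tops axes: block edges at z~.07
for x,y in((443,115),(443,262)):print(q(x,y,.065))
E
```

```text
handle [ 0.56522462 -0.11575025  0.112     ]
btn [ 0.62046933 -0.11637833  0.08      ]
[array([0.50505133, 0.00754125, 0.06      ]), array([0.52641298, 0.03941466, 0.06      ])] [array([0.56717631, 0.02193104, 0.06      ]), array([0.53503848, 0.04274979, 0.06      ])]
angles 56.169887656398366 147.0650045966289 0.03836970762637254 0.03829177572250643
apex [0.5305827  0.04563623 0.06      ] y 1.773559012375621 nest [0.53799334 0.00959011 0.06      ]
edge [[ 0.53514239 -0.22568935  0.015     ]
 [ 0.47511972  0.04980078  0.015     ]] 1.785319756234671 0.28195306629070366
[ 0.51983017 -0.0706195   0.065     ]
[ 0.57834474 -0.05822171  0.065     ]
```

```bash
python3 - <<'E'
from go import *
print(delta([.5652,-.1157,.091],1.777))
E
```

```text
(array([-5.07200275,  5.58690895, 17.92446555]), array([-0.06333088, -0.0111514 , -0.08191962]))
```

Request:
{"api": "jog_arm", "payload": {
  "targets": [
    {"travel":[-2.5,2.8,0],"delta_rot":[0,0,0],"gripper":-1},
    {"travel":[-2.57,2.79,0],"delta_rot":[0,0,0],"gripper":-1},
    {"travel":[0,0,3.5],"delta_rot":[0,0,0],"gripper":-1},
    {"travel":[0,0,3.5],"delta_rot":[0,0,0],"gripper":-1},
    {"travel":[0,0,3.5],"delta_rot":[0,0,0],"gripper":-1},
    {"travel":[0,0,3.4],"delta_rot":[0,0,0],"gripper":-1},
    {"travel":[0,0,2],"delta_rot":[0,0,0],"gripper":-1},
    {"travel":[0,0,2],"delta_rot":[0,0,0],"gripper":-1},
    {"travel":[0,0,0],"delta_rot":[0,0,0],"gripper":-1},
    {"travel":[0,0,0],"delta_rot":[0,0,0],"gripper":-1}
  ]
}}

```text
t: 2.7
position: [0.5645, -0.1175, 0.0912]
eef_rot: [-3.139, 0.0, 1.773]
contact_force: [0.6, 0.6, 0.5]
grip_width: 0.0864
```

```bash
python3 - <<'E'
from go import *
print(delta([.5652,-.1157,.091],1.777))
p,d=imaging.get_image("wrist"); cv2.imwrite("pics/w2.png",p[:,:,::-1])
p,d=imaging.get_image("side"); cv2.imwrite("pics/s2.png",cv2.resize(p[100:250,170:370][:,:,::-1],None,fx=4,fy=4))
E
```

```text
(array([0.16385655, 0.10083341, 0.01750581]), array([-0.14936534,  0.00031283, -0.23944961]))
```

View pics/w2.png

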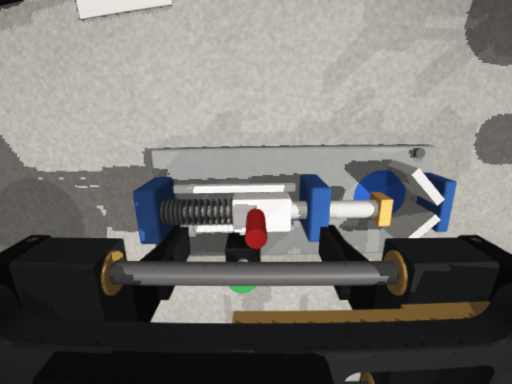

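View pics/s2.png

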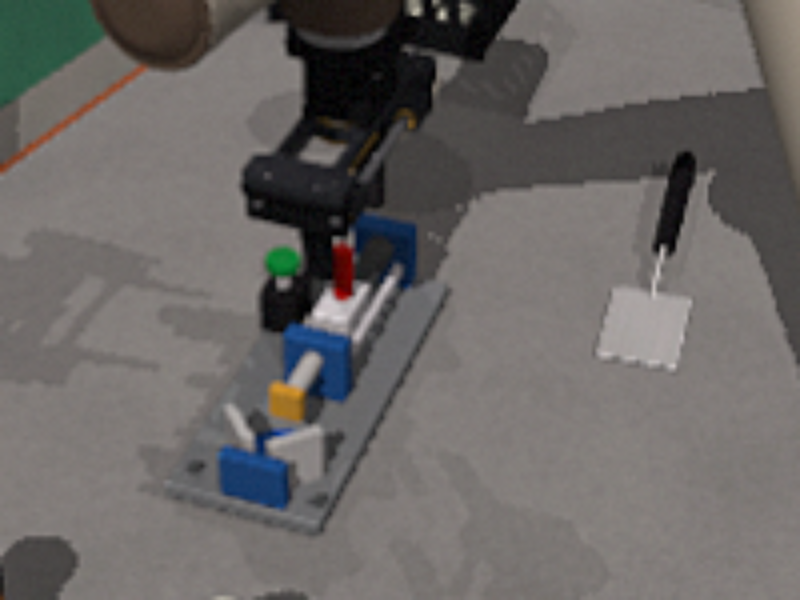

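```bash
python3 - <<'E'
from go import *
p=cv2.imread("pics/w2.png")[:,:,::-1].copy(); st=status.get_state(); c=imaging.calibration("wrist")
m=blobs(p,(0,130,60),(8,255,255),20)[1]
for v in range(205,252,3):
    x=np.nonzero(m[v])[0]
    if len(x): print(v,x.min(),x.max())
for uv in((256.5,236),(256.5,238)): print(onz(c,uv,.112,st))
E
```

```text
211 250 261
214 248 263
217 247 263
220 247 264
223 247 264
226 246 264
229 247 265
232 246 265
235 245 266
238 245 266
241 245 265
244 246 264
247 250 260
[ 0.56625501 -0.1155357   0.112     ]
[ 0.56775277 -0.1152219   0.112     ]
```

Request:
{"api": "jog_arm", "payload": {
  "targets": [
    {"travel":[0.15,0.28,0],"delta_rot":[0,0,0],"gripper":-1},
    {"travel":[0,0,0],"delta_rot":[0,0,0],"gripper":1},
    {"travel":[0,0,0],"delta_rot":[0,0,0],"gripper":1},
    {"travel":[0,0,0],"delta_rot":[0,0,0],"gripper":1},
    {"travel":[0,0,0],"delta_rot":[0,0,0],"gripper":1},
    {"travel":[0,0,0],"delta_rot":[0,0,0],"gripper":1},
    {"travel":[0,0,0],"delta_rot":[0,0,0],"gripper":1},
    {"travel":[0,0,0],"delta_rot":[0,0,0],"gripper":1},
    {"travel":[0,0,0],"delta_rot":[0,0,0],"gripper":1},
    {"travel":[0,0,0],"delta_rot":[0,0,0],"gripper":1},
    {"travel":[0,0,0],"delta_rot":[0,0,0],"gripper":1},
    {"travel":[0,0,0],"delta_rot":[0,0,0],"gripper":1}
  ]
}}

```text
t: 3.8
position: [0.568, -0.1143, 0.0917]
eef_rot: [-3.142, 0.0, 1.774]
contact_force: [-0.1, -0.1, -0.1]
grip_width: 0.0219
```

Request:
{"api": "jog_arm", "payload": {
  "targets": [
    {"travel":[0,0,0],"delta_rot":[0,0,0],"gripper":1},
    {"travel":[0,0,0],"delta_rot":[0,0,0],"gripper":1},
    {"travel":[0,0,0],"delta_rot":[0,0,0],"gripper":1},
    {"travel":[0,0,0],"delta_rot":[0,0,0],"gripper":1}
  ]
}}

```text
t: 4.13
position: [0.568, -0.1143, 0.0917]
eef_rot: [-3.142, -0.0, 1.774]
contact_force: [0.5, 0.1, 0.3]
grip_width: 0.0013
```

```bash
python3 - <<'E'
from go import *
p,d=imaging.get_image("wrist"); cv2.imwrite("pics/w3.png",p[:,:,::-1])
p,d=imaging.get_image("side"); cv2.imwrite("pics/s3.png",cv2.resize(p[100:250,170:370][:,:,::-1],None,fx=4,fy=4))
p,d=imaging.get_image("top"); cv2.imwrite("pics/t3.png",cv2.resize(p[130:230,220:340][:,:,::-1],None,fx=4,fy=4))
E
```

```text
(no output)
```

View pics/w3.png

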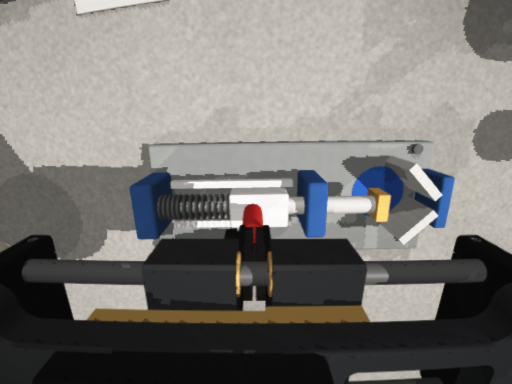

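View pics/s3.png

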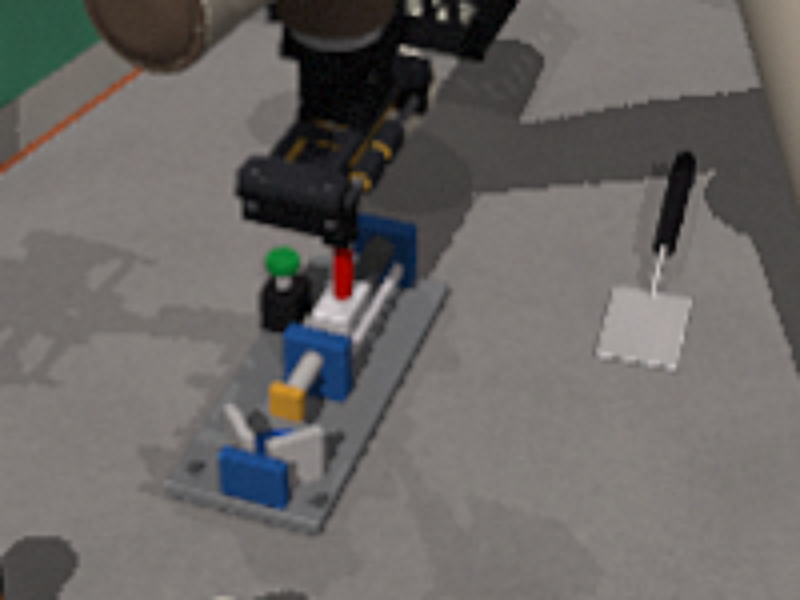

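View pics/t3.png

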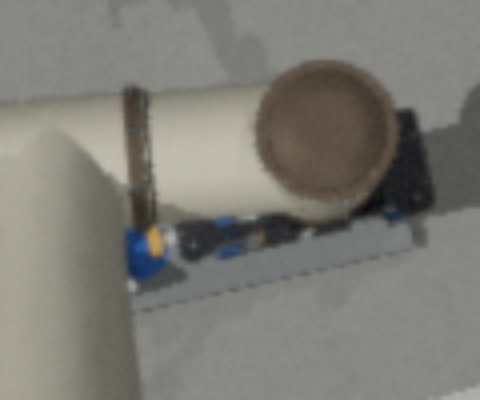

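```bash
python3 - <<'E'
from go import *
st=status.get_state(); c=imaging.calibration("wrist")
R=Ro.from_euler("xyz",st["eef_rot"]).as_matrix()
for t in ([0,0,0],[0,0,.011],[0,0,-.008],[0,-.0095,.011],[0,.0095,.011]): print(t,proj(c,R@np.array(t)+st["position"],st))
p,d=imaging.get_image("wrist")
Rw,o=pose(c,st)
for v in range(196,300,4):
    uv=(254,v); _,r=ray(c,uv,st); print(v,p[v,254],round(float(d[v,254]),4),(o+r*d[v,254]).round(4))
cv2.imwrite("pics/w3z.png",cv2.resize(p[180:290,190:330][:,:,::-1],None,fx=5,fy=5,interpolation=cv2.INTER_CUBIC))
E
```

```text
[0, 0, 0] [[254.28131674 225.08004112]]
[0, 0, 0.011] [[254.27584059 219.61477884]]
[0, 0, -0.008] [[254.28565268 229.42063741]]
[0, -0.0095, 0.011] [[254.28946838 208.41006092]]
[0, 0.0095, 0.011] [[254.26249199 230.51965587]]
196 [251 249 249] 0.2234 [ 0.5531 -0.1176  0.0663]
200 [248 247 246] 0.2246 [ 0.5565 -0.1169  0.0661]
204 [163  82  80] 0.2227 [ 0.5591 -0.1164  0.0689]
208 [148  30  27] 0.2136 [ 0.5592 -0.1163  0.0785]
212 [151  30  28] 0.2047 [ 0.5591 -0.1163  0.0878]
216 [154  31  29] 0.1949 [ 0.5585 -0.1165  0.0978]
220 [125  25  24] 0.1891 [ 0.5591 -0.1163  0.104 ]
224 [152  34  30] 0.1831 [ 0.5594 -0.1163  0.1104]
228 [46 22 21] 0.1723 [ 0.5576 -0.1166  0.1212]
232 [46 22 21] 0.1665 [ 0.5576 -0.1166  0.1272]
236 [37 20 19] 0.1624 [ 0.5583 -0.1165  0.1317]
240 [37 19 19] 0.1557 [ 0.5576 -0.1166  0.1385]
244 [20 18 18] 0.1531 [ 0.5586 -0.1164  0.1415]
248 [17 15 16] 0.1545 [ 0.5614 -0.1158  0.1409]
252 [18 17 17] 0.1549 [ 0.5637 -0.1154  0.1413]
256 [21 19 19] 0.1402 [ 0.5586 -0.1164  0.155 ]
260 [23 22 22] 0.1362 [ 0.5585 -0.1164  0.1592]
264 [57 56 56] 0.0871 [ 0.5346 -0.1213  0.203 ]
268 [64 62 62] 0.0885 [ 0.5366 -0.1209  0.2023]
272 [66 65 64] 0.0874 [ 0.5372 -0.1208  0.2036]
276 [63 63 63] 0.0864 [ 0.5379 -0.1207  0.2048]
280 [57 56 57] 0.0854 [ 0.5386 -0.1205  0.2061]
284 [47 47 46] 0.0878 [ 0.5412 -0.12    0.2044]
288 [89 86 83] 0.1324 [ 0.5697 -0.1141  0.1667]
292 [91 90 85] 0.1327 [ 0.5718 -0.1137  0.167 ]
296 [87 85 81] 0.1344 [ 0.5748 -0.113   0.1661]
```

View pics/w3z.png

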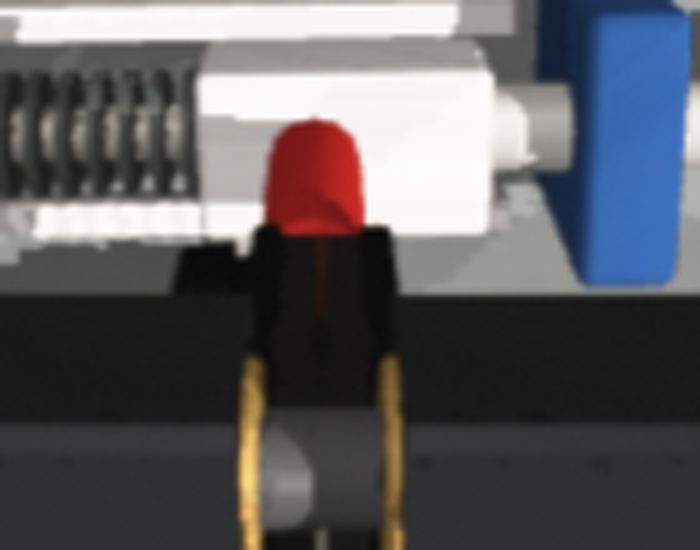

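```bash
python3 - <<'E'
from go import *
from workcell import r
print(r, [a for a in dir(r) if a[0]!='_'], r.tips_ahead)
st=status.get_state(); c=imaging.calibration("wrist"); print(st)
p,d=imaging.get_image("wrist"); Rw,o=pose(c,st); R=Ro.from_euler("xyz",st["eef_rot"]).as_matrix()
for u in range(236,276,3):
  for v in (222,226,230,236):
    _,w=ray(c,(u,v),st); print((u,v),p[v,u],(R.T@(o+w*d[v,u]-st["position"])*1000).round(1),end=" | ")
  print()
E
```

```text
<Robot object at 0x7fb305167e00> ['PlanningError', 'tips_ahead'] 0.011
{'t': 4.3333, 'joints': array([ 8.08776468e-02,  4.02093687e-01, -2.47801963e-01, -2.16147642e-05,
       -9.20932144e-01, -1.44832513e+00]), 'joint_velocities': array([ 0.0001945 ,  0.00021886, -0.00060453,  0.00011792, -0.00027347,
       -0.00146101]), 'tau': array([ 3.33446542e-04, -3.71284497e+01,  1.59780979e+01,  3.58700372e+00,
       -7.18268752e-02, -2.60823811e-05]), 'position': array([ 0.56796288, -0.11428239,  0.09174831]), 'eef_rot': array([-3.14156352e+00, -2.09238939e-05,  1.77413209e+00]), 'contact_force': array([-0.31089042,  0.06803766, -0.18317901]), 'ft_torque': array([-0.02113318,  0.0157759 ,  0.00112375]), 'grip_width': 0.00045887714740929295}
(236, 222) [249 248 247] [-15.7   8.1  25.4] | (236, 226) [247 245 244] [-15.7  11.2  24. ] | (236, 230) [33 32 31] [-19.2  36.2  71.1] | (236, 236) [11 12 11] [-18.3  36.5  57.3] | 
(239, 222) [249 248 247] [-13.1   8.   25.1] | (239, 226) [234 230 229] [-13.2  11.8  25.5] | (239, 230) [126 123 118] [ -9.6 -11.3 -34. ] | (239, 236) [12 12 12] [ 
[... 1470 characters left out ...]
6, 222) [250 249 248] [10.   7.5 24.1] | (266, 226) [15 15 14] [  7.6 -11.3 -27.9] | (266, 230) [12 12 12] [  7.3 -11.7 -34.9] | (266, 236) [13 13 13] [  7.  -11.3 -42.6] | 
(269, 222) [250 249 247] [12.6  7.9 25. ] | (269, 226) [227 223 221] [12.7 11.5 24.8] | (269, 230) [118 119 116] [16.  39.2 77.7] | (269, 236) [65 65 64] [16.1 46.2 77.5] | 
(272, 222) [250 249 248] [15.3  8.1 25.6] | (272, 226) [236 234 231] [15.3 11.9 25.6] | (272, 230) [140 140 139] [19.2 38.9 77.2] | (272, 236) [139 140 138] [19.4 46.6 78.4] | 
(275, 222) [250 249 248] [17.8  7.8 24.8] | (275, 226) [235 232 230] [17.9 11.7 25.1] | (275, 230) [138 139 136] [22.4 39.  77.3] | (275, 236) [142 143 141] [22.6 46.3 77.7] |
```

```bash
python3 - <<'E'
from go import *
import pickle
c=imaging.calibration("wrist")
st,p,d=pickle.load(open("w1.pkl","rb")); Rw,o=pose(c,st); R=Ro.from_euler("xyz",st["eef_rot"]).as_matrix()
def cloud(d):
    v,u=np.mgrid[0:384,0:512]; uv=np.stack([u,v],-1).reshape(-1,1,2).astype(float)
    n=cv2.undistortPoints(uv,K(c),np.array(c["distortion"])).reshape(384,512,2)
    X=np.concatenate([n*d[...,None],d[...,None]],-1); T=np.array(c["tool_from_camera"]); return X@T[:3,:3].T+T[:3,3]
X=cloud(d); m=(d>0)&(X[...,2]<.05)&(X[...,2]>-.06)
for u in (170,175,180,185,188,325,330,335,340):
    vs=np.nonzero(m[:,u])[0]
    if len(vs): print(u,vs.min(),(X[vs.min()+1,u]*1000).round(1), (X[vs[len(vs)//2],u]*1000).round(1))
print("max tool z of near points",(X[...,2][m].max()*1000))
p2,d2=imaging.get_image("wrist"); X=cloud(d2); 
cs=imaging.calibration("side"); ps,ds=imaging.get_image("side"); s=status.get_state()
Rs,os_=pose(cs)
for v in range(140,176,2):
    _,w=ray(cs,(255,v)); print(v,ps[v,255],(os_+w*ds[v,255]).round(4))
E
```

```text
170 231 [-52.1 -11.3 -37.5] [-48.4 -11.3 -49.7]
175 225 [-51.6 -11.3 -28.2] [-45.7 -10.  -49.5]
180 225 [-48.5 -10.9 -27.3] [-43.9  -8.  -45.7]
185 227 [-45.2  -9.7 -27.7] [-43.6  -3.3 -36.4]
188 227 [-43.4  -9.5 -27.3] [-43.6  -0.4 -29.3]
325 227 [ 46.  -10.1 -28.3] [ 43.2  -4.9 -40.7]
330 225 [ 48.9 -11.7 -28.9] [ 43.5 -10.2 -49.7]
335 227 [ 51.7 -11.2 -30.8] [ 46.9  -9.8 -47.8]
340 234 [ 51.4 -11.7 -42.3] [ 48.2 -11.7 -52.7]
max tool z of near points -25.023209007741993
140 [29 31 34] [ 0.5337 -0.0656  0.2329]
142 [15 17 21] [ 0.5352 -0.0677  0.2246]
144 [33 34 38] [ 0.522  -0.0481  0.2344]
146 [37 34 36] [ 0.5209 -0.0463  0.2295]
148 [22 17 20] [ 0.5169 -0.0402  0.2281]
150 [5 5 4] [ 0.5159 -0.0387  0.2229]
152 [11 16 12] [ 0.5194 -0.0436  0.2119]
154 [0 0 0] [ 0.5158 -0.0382  0.21  ]
156 [ 3  8 11] [ 0.5183 -0.0417  0.2001]
158 [20 19 21] [ 0.5191 -0.0428  0.1924]
160 [5 8 7] [ 0.5644 -0.1091  0.1249]
162 [75  0  0] [ 0.569  -0.1156  0.1114]
164 [141   0   0] [ 0.5654 -0.1101  0.109 ]
166 [161   6   0] [ 0.5655 -0.1101  0.1014]
168 [158   0   0] [ 0.5654 -0.1098  0.0939]
170 [159   1   0] [ 0.5655 -0.1097  0.0864]
172 [156   3   0] [ 0.5675 -0.1125  0.0759]
174 [158  21  17] [ 0.566  -0.1101  0.0704]
```

The fingers shut on nothing: the wrist and side depth readings put the real fingertips about 26 mm behind the reported TCP, not 11 mm ahead of it. They closed just above the handle, touching nothing. From here I use tool z = -26 mm for the tips. I'll reopen and go 37 mm lower.

Request:
{"api": "jog_arm", "payload": {
  "targets": [
    {"travel":[0,0,-1],"delta_rot":[0,0,0],"gripper":-1},
    {"travel":[0,0,0],"delta_rot":[0,0,0],"gripper":-1},
    {"travel":[0,0,0],"delta_rot":[0,0,0],"gripper":-1},
    {"travel":[0,0,0],"delta_rot":[0,0,0],"gripper":-1},
    {"travel":[0,0,0],"delta_rot":[0,0,0],"gripper":-1},
    {"travel":[0,0,0],"delta_rot":[0,0,0],"gripper":-1},
    {"travel":[0,0,0],"delta_rot":[0,0,0],"gripper":-1},
    {"travel":[0,0,0],"delta_rot":[0,0,0],"gripper":-1},
    {"travel":[0,0,0],"delta_rot":[0,0,0],"gripper":-1},
    {"travel":[0,0,0],"delta_rot":[0,0,0],"gripper":-1},
    {"travel":[0,0,1],"delta_rot":[0,0,0],"gripper":-1},
    {"travel":[0,0,1.2],"delta_rot":[0,0,0],"gripper":-1},
    {"travel":[0,0,1.2],"delta_rot":[0,0,0],"gripper":-1},
    {"travel":[0,0,1.2],"delta_rot":[0,0,0],"gripper":-1},
    {"travel":[0,0,0],"delta_rot":[0,0,0],"gripper":-1},
    {"travel":[0,0,0],"delta_rot":[0,0,0],"gripper":-1}
  ]
}}

```text
t: 5.82
position: [0.5673, -0.1144, 0.0547]
eef_rot: [-3.139, -0.0, 1.774]
contact_force: [0.1, 0.1, -0.1]
grip_width: 0.0863
```

```bash
python3 - <<'E'
from go import *
p,d=imaging.get_image("wrist"); st=status.get_state();c=imaging.calibration("wrist"); print(st["position"])
p2,d2=imaging.get_image("side"); a=cv2.resize(p2[110:210,205:305][:,:,::-1],None,fx=3.84,fy=3.84); 
cv2.imwrite("pics/w4.png",np.hstack([p[:,100:412,::-1],a]))
E
```

```text
[ 0.56806672 -0.11433796  0.05560997]
```

View pics/w4.png

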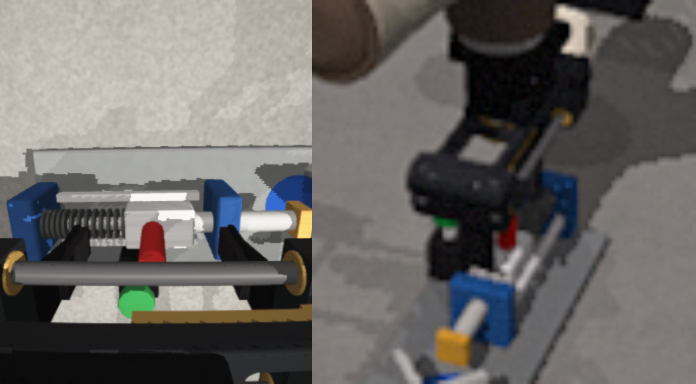

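Request:
{"api": "jog_arm", "payload": {
  "targets": [
    {"travel":[0,0,0],"delta_rot":[0,0,0],"gripper":1},
    {"travel":[0,0,0],"delta_rot":[0,0,0],"gripper":1},
    {"travel":[0,0,0],"delta_rot":[0,0,0],"gripper":1},
    {"travel":[0,0,0],"delta_rot":[0,0,0],"gripper":1},
    {"travel":[0,0,0],"delta_rot":[0,0,0],"gripper":1},
    {"travel":[0,0,0],"delta_rot":[0,0,0],"gripper":1},
    {"travel":[0,0,0],"delta_rot":[0,0,0],"gripper":1},
    {"travel":[0,0,0],"delta_rot":[0,0,0],"gripper":1},
    {"travel":[0,0,0],"delta_rot":[0,0,0],"gripper":1},
    {"travel":[0,0,0],"delta_rot":[0,0,0],"gripper":1},
    {"travel":[0,0,0],"delta_rot":[0,0,0],"gripper":1},
    {"travel":[0,0,0],"delta_rot":[0,0,0],"gripper":1},
    {"travel":[0,0,0],"delta_rot":[0,0,0],"gripper":1},
    {"travel":[0,0,0],"delta_rot":[0,0,0],"gripper":1}
  ]
}}

```text
t: 7.08
position: [0.5682, -0.1154, 0.0558]
eef_rot: [3.142, 0.001, 1.774]
contact_force: [0.9, -4.7, -0.9]
grip_width: 0.0154
```

```bash
python3 - <<'E'
from go import *
st=status.get_state(); print(st)
E
```

```text
{'t': 7.0833, 'joints': array([ 0.07974246,  0.44447934, -0.28644181,  0.00181388, -0.83967523,
       -1.44825014]), 'joint_velocities': array([ 0.00146039,  0.001555  ,  0.00090885, -0.00030657, -0.00038927,
        0.00165171]), 'tau': array([ 2.87140600e+00, -3.88240385e+01,  1.49284655e+01,  2.29101397e+00,
       -2.72234939e-01, -1.22856331e-02]), 'position': array([ 0.56821041, -0.11535409,  0.05579041]), 'eef_rot': array([3.14156011e+00, 1.36475361e-03, 1.77429595e+00]), 'contact_force': array([ 0.92386834, -4.68389284, -0.92179033]), 'ft_torque': array([-1.52760256, -0.36130268, -0.01867032]), 'grip_width': 0.015412046083710674}
```

Request:
{"api": "jog_arm", "payload": {
  "targets": [
    {"travel":[-0.5,0,0],"delta_rot":[0,0,0],"gripper":1},
    {"travel":[-0.5,0,0],"delta_rot":[0,0,0],"gripper":1},
    {"travel":[-0.5,0,0],"delta_rot":[0,0,0],"gripper":1},
    {"travel":[-0.5,0,0],"delta_rot":[0,0,0],"gripper":1},
    {"travel":[0,0,0],"delta_rot":[0,0,0],"gripper":1},
    {"travel":[0,0,0],"delta_rot":[0,0,0],"gripper":1}
  ]
}}

```text
t: 7.58
position: [0.572, -0.1324, 0.0557]
eef_rot: [3.141, -0.002, 1.774]
contact_force: [-0.8, 7.2, 1.6]
grip_width: 0.0152
```

```bash
cat > s.py <<'E'
from go import *
st=status.get_state(); p0=np.array([.56821,-.11535,.05579]); y=1.774
dv=st["position"]-p0; f=st["contact_force"]; e=np.array([np.cos(y),np.sin(y),0]); x=np.array([np.sin(y),-np.cos(y),0])
print("t",st["t"],"draw mm",-dv@e*1000,"x",dv@x*1000,"z",dv[2]*1000,"Fy",f@e,"Fx",f@x,"Fz",f[2],"w",st["grip_width"],st["eef_rot"])
E
python3 s.py
```

```text
t 7.5833 draw mm 17.452137470411152 x 0.24307732498382725 z -0.06891534091266194 Fy 7.201316283729928 Fx 0.6336938257578443 Fz 1.6193435253988055 w 0.01519616952040374 [ 3.14119609e+00 -2.47004486e-03  1.77351338e+00]
```

Request:
{"api": "jog_arm", "payload": {
  "targets": [
    {"travel":[-0.5,0,0],"delta_rot":[0,0,0],"gripper":1},
    {"travel":[-0.5,0,0],"delta_rot":[0,0,0],"gripper":1},
    {"travel":[-0.5,0,0],"delta_rot":[0,0,0],"gripper":1},
    {"travel":[-0.5,0,0],"delta_rot":[0,0,0],"gripper":1},
    {"travel":[-0.5,0,0],"delta_rot":[0,0,0],"gripper":1},
    {"travel":[-0.5,0,0],"delta_rot":[0,0,0],"gripper":1},
    {"travel":[0,0,0],"delta_rot":[0,0,0],"gripper":1},
    {"travel":[0,0,0],"delta_rot":[0,0,0],"gripper":1}
  ]
}}

```text
t: 8.25
position: [0.5782, -0.1603, 0.0557]
eef_rot: [3.141, -0.004, 1.774]
contact_force: [-0.4, 11.0, 2.6]
grip_width: 0.015
```

```bash
python3 s.py
```

```text
t 8.25 draw mm 46.08563939399754 x 0.7186853502446782 z -0.08295099014449248 Fy 10.815304993808926 Fx 1.8084327566572358 Fz 2.641740821184158 w 0.0149817752804715 [ 3.14061455 -0.00383086  1.7739484 ]
```

Request:
{"api": "jog_arm", "payload": {
  "targets": [
    {"travel":[-0.3,0,0],"delta_rot":[0,0,0],"gripper":1},
    {"travel":[0,0,0],"delta_rot":[0,0,0],"gripper":1},
    {"travel":[0,0,0],"delta_rot":[0,0,0],"gripper":1}
  ]
}}

```text
t: 8.5
position: [0.5786, -0.1625, 0.0557]
eef_rot: [3.141, -0.005, 1.774]
contact_force: [-1.4, 13.8, 3.8]
grip_width: 0.0151
```

```bash
python3 s.py; python3 - <<'E'
from h import *
p,d=imaging.get_image("wrist");p2,_=imaging.get_image("side")
a=cv2.resize(p2[110:210,205:305][:,:,::-1],None,fx=3.84,fy=3.84); 
cv2.imwrite("pics/w5.png",np.hstack([p[:,100:500,::-1],a]))
E
```

```text
t 8.5 draw mm 48.3071474223788 x 0.6808781997566294 z -0.109430915892203 Fy 13.801826220903784 Fx 1.365860082594693 Fz 3.8016581780954164 w 0.015119824822185018 [ 3.1407166  -0.00479471  1.7739522 ]
```

View pics/w5.png

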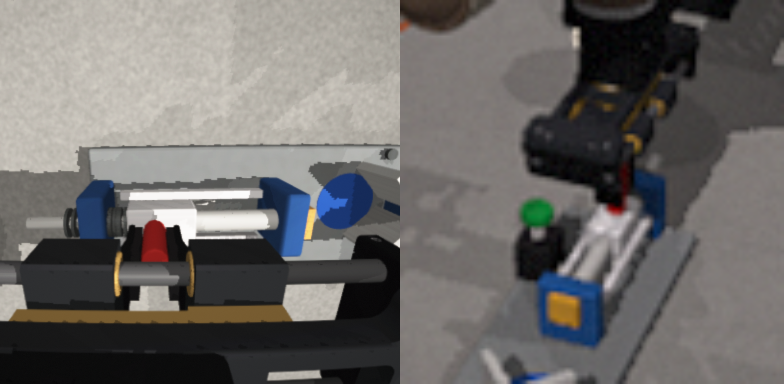

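Request:
{"api": "jog_arm", "payload": {
  "targets": [
    {"travel":[-0.1,0,0],"delta_rot":[0,0,0],"gripper":1},
    {"travel":[0,0,0],"delta_rot":[0,0,0],"gripper":1},
    {"travel":[0,0,0],"delta_rot":[0,0,0],"gripper":1}
  ]
}}

```text
t: 8.85
position: [0.5788, -0.1633, 0.0557]
eef_rot: [3.141, -0.005, 1.774]
contact_force: [-2.0, 15.5, 3.8]
grip_width: 0.0149
```

```bash
python3 s.py
```

```text
t 8.85 draw mm 49.106232786851436 x 0.7141936311176456 z -0.1040043514480421 Fy 15.606759093319889 Fx 1.1798800533342881 Fz 3.775616749549609 w 0.014910207255950401 [ 3.14075356 -0.00486724  1.77422981]
```

Request:
{"api": "jog_arm", "payload": {
  "targets": [
    {"travel":[0.2,0,0],"delta_rot":[0,0,0],"gripper":1},
    {"travel":[0.2,0,0],"delta_rot":[0,0,0],"gripper":1},
    {"travel":[0.1,0,0],"delta_rot":[0,0,0],"gripper":1},
    {"travel":[0,0,0],"delta_rot":[0,0,0],"gripper":1},
    {"travel":[0,0,0],"delta_rot":[0,0,0],"gripper":1}
  ]
}}

```text
t: 9.27
position: [0.5781, -0.1602, 0.0557]
eef_rot: [3.141, -0.002, 1.775]
contact_force: [0.5, 7.7, 2.2]
grip_width: 0.0153
```

```bash
python3 s.py
```

```text
t 9.2667 draw mm 45.956846021332396 x 0.6745063008698576 z -0.0865414024957406 Fy 7.404988661123804 Fx 2.033008110459513 Fz 2.171376448600496 w 0.015281500747764422 [ 3.14060276e+00 -2.41461499e-03  1.77453005e+00]
```

Request:
{"api": "jog_arm", "payload": {
  "targets": [
    {"travel":[0.1,0,0],"delta_rot":[0,0,0],"gripper":1},
    {"travel":[0.1,0,0],"delta_rot":[0,0,0],"gripper":1},
    {"travel":[0,0,0],"delta_rot":[0,0,0],"gripper":1},
    {"travel":[0,0,0],"delta_rot":[0,0,0],"gripper":1}
  ]
}}

```text
t: 9.6
position: [0.5781, -0.1601, 0.0558]
eef_rot: [3.14, -0.0, 1.774]
contact_force: [1.9, 3.1, -0.3]
grip_width: 0.0149
```

```bash
python3 s.py
```

```text
t 9.6 draw mm 45.847662702895434 x 0.6831020306341994 z -0.02062685254473201 Fy 2.6961309195586884 Fx 2.5072600649602537 Fz -0.2795570085185908 w 0.014949566164214475 [ 3.14016929e+00 -1.06068791e-04  1.77415845e+00]
```

Request:
{"api": "jog_arm", "payload": {
  "targets": [
    {"travel":[0.1,0,0],"delta_rot":[0,0,0],"gripper":1},
    {"travel":[0,0,0],"delta_rot":[0,0,0],"gripper":1},
    {"travel":[0,0,0],"delta_rot":[0,0,0],"gripper":-1},
    {"travel":[0,0,0],"delta_rot":[0,0,0],"gripper":-1},
    {"travel":[0,0,0],"delta_rot":[0,0,0],"gripper":-1},
    {"travel":[0,0,0],"delta_rot":[0,0,0],"gripper":-1},
    {"travel":[0,0,0],"delta_rot":[0,0,0],"gripper":-1},
    {"travel":[0,0,0],"delta_rot":[0,0,0],"gripper":-1},
    {"travel":[0,0,0],"delta_rot":[0,0,0],"gripper":-1},
    {"travel":[0,0,-1],"delta_rot":[0,0,0],"gripper":-1},
    {"travel":[0,0,-3],"delta_rot":[0,0,0],"gripper":-1},
    {"travel":[0,0,-4],"delta_rot":[0,0,0],"gripper":-1},
    {"travel":[0,0,-4],"delta_rot":[0,0,0],"gripper":-1},
    {"travel":[0,0,0],"delta_rot":[0,0,0],"gripper":-1}
  ]
}}

```text
t: 10.77
position: [0.5826, -0.1606, 0.1863]
eef_rot: [3.125, 0.008, 1.776]
contact_force: [0.9, -0.3, 1.9]
grip_width: 0.084
```

```bash
python3 - <<'E'
from go import *
import pickle
st=status.get_state(); p,d=imaging.get_image("wrist");p2,_=imaging.get_image("side")
pickle.dump((st,p,d),open("w6.pkl","wb"))
a=cv2.resize(p2[110:210,205:305][:,:,::-1],None,fx=3.84,fy=3.84); 
cv2.imwrite("pics/w6.png",np.hstack([p[:,100:500,::-1],a])); print(st["position"],st["eef_rot"])
print(delta([.43,.216,.18],1.774,st))
for nm,lo,hi in (("red",(0,150,90),(8,255,255)),("green",(50,120,40),(75,255,255)),("white",(0,0,190),(179,40,255))): print(nm,blobs(p,lo,hi,40)[0][:6])
E
```

```text
[ 0.58260839 -0.1606143   0.18634151] [3.1249409  0.00752843 1.77608524]
(array([39.98518359, -7.26765154,  0.21215348]), array([0.95452027, 0.4303422 , 0.12306331]))
red [(259, [256.0, 184.6], [249, 174, 14, 22])]
green [(403, [283.2, 223.2], [272, 213, 23, 22])]
white [(2002, [188.0, 11.8], [113, 0, 119, 30]), (1235, [283.2, 177.5], [240, 166, 86, 30]), (408, [273.5, 159.0], [233, 157, 83, 6]), (361, [245.5, 240.3], [227, 225, 31, 31]), (206, [419.4, 157.8], [408, 145, 24, 27]), (184, [414.0, 191.9], [401, 179, 28, 26])]
```

View pics/w6.png

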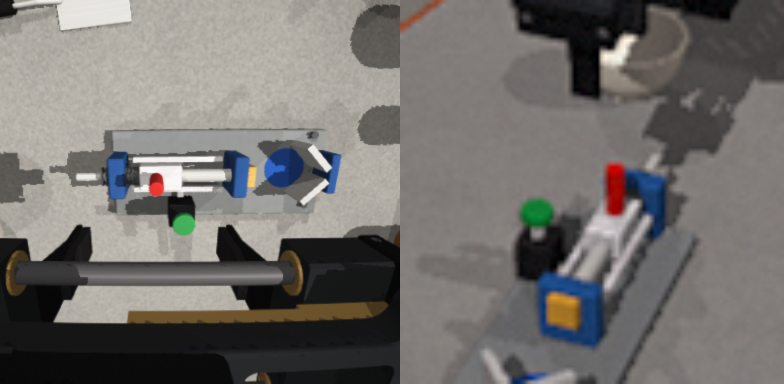

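Request:
{"api": "jog_arm", "payload": {
  "targets": [
    {"travel":[3.33,-0.6,0],"delta_rot":[0,0,0],"gripper":-1},
    {"travel":[3.33,-0.6,0],"delta_rot":[0,0,0],"gripper":-1},
    {"travel":[3.33,-0.6,0],"delta_rot":[0,0,0],"gripper":-1},
    {"travel":[3.33,-0.6,0],"delta_rot":[0,0,0],"gripper":-1},
    {"travel":[3.33,-0.6,0],"delta_rot":[0,0,0],"gripper":-1},
    {"travel":[3.33,-0.6,0],"delta_rot":[0,0,0],"gripper":-1},
    {"travel":[3.33,-0.6,0],"delta_rot":[0,0,0],"gripper":-1},
    {"travel":[3.33,-0.6,0],"delta_rot":[0,0,0],"gripper":-1},
    {"travel":[3.33,-0.6,0],"delta_rot":[0,0,0],"gripper":-1},
    {"travel":[3.33,-0.6,0],"delta_rot":[0,0,0],"gripper":-1},
    {"travel":[3.33,-0.6,0],"delta_rot":[0,0,0],"gripper":-1},
    {"travel":[3.33,-0.6,0],"delta_rot":[0,0,0],"gripper":-1},
    {"travel":[0,0,0],"delta_rot":[0,0,0],"gripper":-1},
    {"travel":[0,0,0],"delta_rot":[0,0,0],"gripper":-1},
    {"travel":[0,0,0],"delta_rot":[0,0,0],"gripper":-1}
  ]
}}

```text
t: 12.12
position: [0.4254, 0.217, 0.175]
eef_rot: [-3.14, 0.001, 1.775]
contact_force: [-0.1, -0.2, 0.2]
grip_width: 0.0871
```

```bash
python3 - <<'E'
from go import *
import pickle
st=status.get_state(); p,d=imaging.get_image("wrist"); c=imaging.calibration("wrist")
pickle.dump((st,p,d),open("w7.pkl","wb"))
cv2.imwrite("pics/w7.png",p[:,:,::-1]); print(st["t"],st["position"],st["eef_rot"])
for b in blobs(p,(0,0,150),(179,60,255),100)[0][:8]: print(b,onz(c,b[1],.094,st))
E
```

```text
12.1167 [0.42542775 0.21696394 0.17496975] [-3.13969751e+00  1.16944168e-03  1.77462267e+00]
(86973, [290.6, 117.3], [0, 0, 512, 261]) [0.34175433 0.23546609 0.094     ]
(1871, [192.8, 309.4], [151, 286, 94, 37]) [0.58441091 0.17310048 0.094     ]
(1304, [312.4, 298.8], [280, 286, 71, 24]) [0.53931699 0.3119682  0.094     ]
(228, [98.5, 224.8], [85, 217, 25, 18]) [0.49499909 0.0546917  0.094     ]
(211, [172.2, 47.3], [165, 31, 15, 33]) [0.30261442 0.11440127 0.094     ]
(193, [148.7, 51.8], [137, 39, 23, 26]) [0.31042816 0.0932912  0.094     ]
(191, [75.0, 229.1], [65, 217, 19, 20]) [0.50622515 0.02773072 0.094     ]
(131, [6.1, 236.7], [0, 232, 14, 10]) [ 0.53511447 -0.05730569  0.094     ]
```

View pics/w7.png

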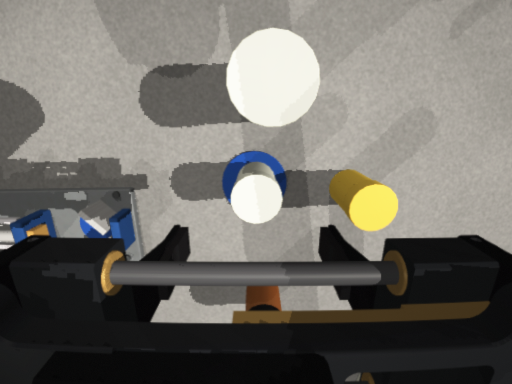

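```bash
python3 - <<'E'
from go import *
import pickle
st,p,d=pickle.load(open("w7.pkl","rb")); c=imaging.calibration("wrist")
h=cv2.cvtColor(p,cv2.COLOR_RGB2HSV); m=((h[...,2]>225)&(d<.32)&(d>.05)).astype(np.uint8); m[:170]=0;m[226:]=0;m[:,:225]=0;m[:,290:]=0
ct,_=cv2.findContours(m,0,2); k=max(ct,key=cv2.contourArea); print(cv2.minEnclosingCircle(k),cv2.fitEllipse(k))
uv=cv2.minEnclosingCircle(k)[0]; X=onz(c,uv,.094,st); print(X)
f=K(c)[0,0]; dd=d[int(uv[1]),int(uv[0])]; o,w=ray(c,uv,st); print("by depth",o+w*dd, "cap dia", 2*cv2.minEnclosingCircle(k)[1]*dd/f)
print(delta([X[0],X[1],.040],1.774))
E
```

```text
((255.78172302246094, 198.0979461669922), 25.474937438964844) ((255.9039306640625, 198.59214782714844), (47.69926452636719, 50.218528747558594), 81.86284637451172)
[0.42894488 0.21924474 0.094     ]
by depth [0.42920877 0.21930408 0.09313747] cap dia 0.053793012320316344
(array([ 0.20988153,  0.38839106, 13.51202598]), array([-0.08822646,  0.05468311, -0.0258906 ]))
```

Request:
{"api": "jog_arm", "payload": {
  "targets": [
    {"travel":[0.2,0.38,0],"delta_rot":[0,0,0],"gripper":-1},
    {"travel":[0,0,3],"delta_rot":[0,0,0],"gripper":-1},
    {"travel":[0,0,3],"delta_rot":[0,0,0],"gripper":-1},
    {"travel":[0,0,3],"delta_rot":[0,0,0],"gripper":-1},
    {"travel":[0,0,2.5],"delta_rot":[0,0,0],"gripper":-1},
    {"travel":[0,0,2],"delta_rot":[0,0,0],"gripper":-1},
    {"travel":[0,0,0],"delta_rot":[0,0,0],"gripper":-1},
    {"travel":[0,0,0],"delta_rot":[0,0,0],"gripper":-1},
    {"travel":[0,0,0],"delta_rot":[0,0,0],"gripper":1},
    {"travel":[0,0,0],"delta_rot":[0,0,0],"gripper":1},
    {"travel":[0,0,0],"delta_rot":[0,0,0],"gripper":1},
    {"travel":[0,0,0],"delta_rot":[0,0,0],"gripper":1},
    {"travel":[0,0,0],"delta_rot":[0,0,0],"gripper":1},
    {"travel":[0,0,0],"delta_rot":[0,0,0],"gripper":1},
    {"travel":[0,0,0],"delta_rot":[0,0,0],"gripper":1},
    {"travel":[0,0,0],"delta_rot":[0,0,0],"gripper":1}
  ]
}}

```text
t: 13.5
position: [0.4296, 0.2204, 0.0412]
eef_rot: [3.141, -0.0, 1.775]
contact_force: [-0.9, -0.5, 3.9]
grip_width: 0.0547
```

```bash
python3 - <<'E'
from go import *
st=status.get_state(); print(st["position"],st["eef_rot"],st["contact_force"],st["grip_width"])
p,d=imaging.get_image("wrist");p2,_=imaging.get_image("side")
a=cv2.resize(p2[220:320,165:265][:,:,::-1],None,fx=3.84,fy=3.84); 
cv2.imwrite("pics/w8.png",np.hstack([p[:,100:500,::-1],a]))
E
```

```text
[0.4295956  0.22039931 0.04122058] [ 3.14087877e+00 -2.00763175e-04  1.77455316e+00] [-0.88703302 -0.49010538  3.85251382] 0.054656200410442425
```

View pics/w8.png

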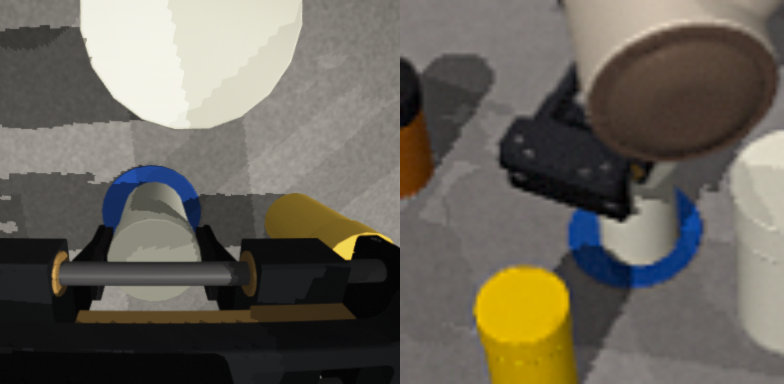

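Request:
{"api": "jog_arm", "payload": {
  "targets": [
    {"travel":[0,0,0],"delta_rot":[0,0,0],"gripper":1},
    {"travel":[0,0,0],"delta_rot":[0,0,0],"gripper":1},
    {"travel":[0,0,-1],"delta_rot":[0,0,0],"gripper":1},
    {"travel":[0,0,-2],"delta_rot":[0,0,0],"gripper":1},
    {"travel":[0,0,-3],"delta_rot":[0,0,0],"gripper":1},
    {"travel":[0,0,-4],"delta_rot":[0,0,0],"gripper":1},
    {"travel":[0,0,-4],"delta_rot":[0,0,0],"gripper":1},
    {"travel":[0,0,0],"delta_rot":[0,0,0],"gripper":1},
    {"travel":[0,0,0],"delta_rot":[0,0,0],"gripper":1}
  ]
}}

```text
t: 14.35
position: [0.4299, 0.2212, 0.1823]
eef_rot: [3.138, -0.003, 1.774]
contact_force: [-1.0, -0.3, -1.7]
grip_width: 0.0544
```

```bash
python3 - <<'E'
from go import *
import pickle
st=status.get_state(); print(st["t"],st["position"],st["eef_rot"],st["contact_force"],st["grip_width"])
p,d=imaging.get_image("wrist");p2,d2=imaging.get_image("side")
pickle.dump((st,p,d,p2,d2),open("w9.pkl","wb"))
a=cv2.resize(p2[200:320,165:285][:,:,::-1],None,fx=3.2,fy=3.2); 
cv2.imwrite("pics/w9.png",np.hstack([p[:,100:500,::-1],a]))
E
```

```text
14.35 [0.42985715 0.22115253 0.18228245] [ 3.13812355 -0.00328277  1.77388623] [-1.0202368  -0.32941644 -1.6771967 ] 0.05439702813624226
```

View pics/w9.png

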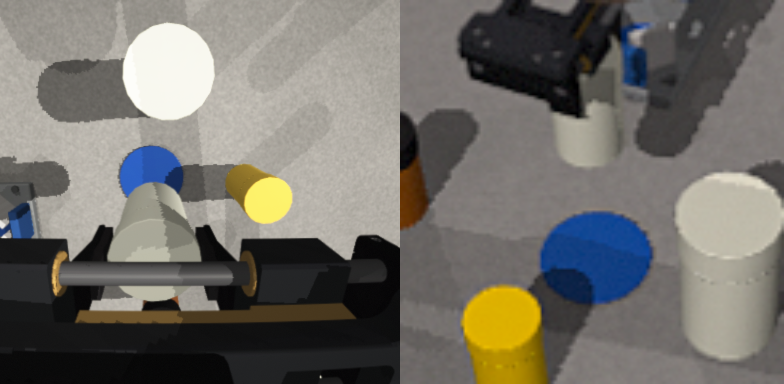

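```bash
python3 - <<'E'
from go import *
print(delta([.5138,.127,.18],1.774))
E
```

```text
(array([-10.78408016,   6.53667227,  -0.10871075]), array([-0.19085265,  0.04626547, -0.02769853]))
```

Request:
{"api": "jog_arm", "payload": {
  "targets": [
    {"travel":[-2.16,1.3,0],"delta_rot":[0,0,0],"gripper":1},
    {"travel":[-2.16,1.3,0],"delta_rot":[0,0,0],"gripper":1},
    {"travel":[-2.16,1.3,0],"delta_rot":[0,0,0],"gripper":1},
    {"travel":[-2.16,1.3,0],"delta_rot":[0,0,0],"gripper":1},
    {"travel":[-2.16,1.3,0],"delta_rot":[0,0,0],"gripper":1},
    {"travel":[0,0,0],"delta_rot":[0,0,0],"gripper":1},
    {"travel":[0,0,0],"delta_rot":[0,0,0],"gripper":1},
    {"travel":[0,0,0],"delta_rot":[0,0,0],"gripper":1},
    {"travel":[0,0,0],"delta_rot":[0,0,0],"gripper":1}
  ]
}}

```text
t: 15.2
position: [0.5138, 0.1278, 0.1796]
eef_rot: [-3.139, 0.0, 1.775]
contact_force: [-0.1, -0.9, -1.3]
grip_width: 0.0545
```

```bash
python3 - <<'E'
from go import *
import pickle
st=status.get_state(); print(st["t"],st["position"],st["eef_rot"],st["contact_force"],st["grip_width"])
p,d=imaging.get_image("wrist")
pickle.dump((st,p,d),open("w10.pkl","wb"))
cv2.imwrite("pics/w10.png",p[:,:,::-1]); c=imaging.calibration("wrist")
u,v=proj(c,[.538,.0096,.04],st)[0]; u,v=int(u),int(v); print(u,v)
x0,y0=max(u-60,0),max(v-45,0);print(x0,y0)
cv2.imwrite("pics/w10z.png",cv2.resize(p[y0:y0+95,x0:x0+130][:,:,::-1],None,fx=6,fy=6,interpolation=cv2.INTER_CUBIC))
E
```

```text
15.2 [0.51382979 0.12781452 0.17959493] [-3.13922494e+00  4.34960476e-04  1.77485358e+00] [-0.10600299 -0.8949854  -1.26895635] 0.05446314577713211
159 181
99 136
```

View pics/w10.png

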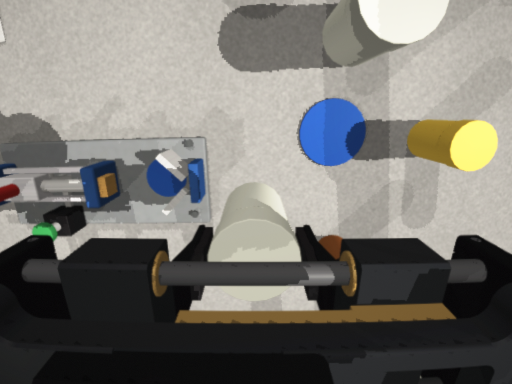

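View pics/w10z.png

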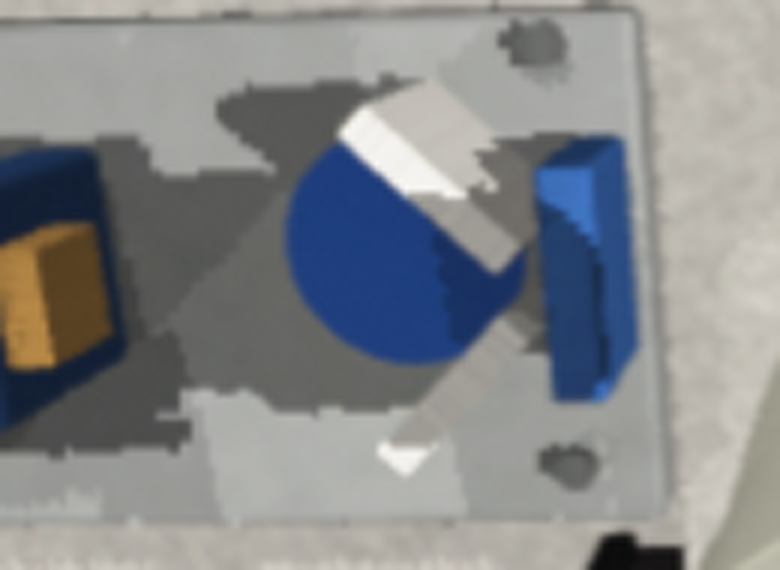

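```bash
python3 - <<'E'
from go import *
import pickle
c=imaging.calibration("wrist")
def fit(p,st,lo=(105,150,60),hi=(122,255,255),roi=None):
    bl,m=blobs(p,lo,hi,50,roi); return bl,m
for f,(x0,y0),s,ctr in (("w1.pkl",(145,155),4,(617.5,162)),("w10.pkl",(99,136),6,(406.5,242))):
    D=pickle.load(open(f,"rb"));st,p,d=D[:3]
    uv=(x0+(ctr[0]+.5)/s-.5,y0+(ctr[1]+.5)/s-.5); X=onz(c,uv,.015,st); print(f,uv,X,d[int(uv[1]),int(uv[0])])
    o,w=ray(c,uv,st); print((o+w*d[int(uv[1]),int(uv[0])]))
    for r_ in (.026,):
        a=np.linspace(0,2*np.pi,60); ring=np.c_[X[0]+r_*np.cos(a),X[1]+r_*np.sin(a),0*a+.015]; q=proj(c,ring,st)
        im=cv2.resize(p[y0:y0+95,x0:x0+200][:,:,::-1],None,fx=s,fy=s,interpolation=cv2.INTER_CUBIC)
        cv2.polylines(im,[(((q-[x0,y0])+.5)*s).astype(int)],True,(0,255,255),1)
        cv2.imwrite(f"pics/ring_{f[:-4]}.png",im[:, :780])
D=pickle.load(open("w10.pkl","rb"));st,p,d=D
q=lambda x,y,z:onz(c,(99+(x+.5)/6-.5,136+(y+.5)/6-.5),z,st)
# V upper wall inner top edge
A,B=q(340,136,.06),q(497,272,.06); v=B-A; print("upper wall",A,B,np.linalg.norm(v),np.degrees(np.arctan2(v[1],v[0])))
n=np.array([-v[1],v[0]])/np.linalg.norm(v); print("normal",n)
for N in ([.538,.0096],):
    print("dist nest->wall", (np.array(N)-A[:2])@n)
E
```

```text
w1.pkl (299.0, 195.125) [0.53720217 0.0104745  0.015     ] 0.46453962
[0.53751868 0.01075914 0.01378197]
w10.pkl (166.33333333333331, 175.91666666666666) [0.53672243 0.01087699 0.015     ] 0.36140838
[0.53687077 0.01073023 0.01448492]
upper wall [0.50542943 0.00851146 0.06      ] [0.52617485 0.04210956 0.06      ] 0.039486773338124656 58.306403375515536
normal [-0.85086983  0.52537656]
dist nest->wall -0.027141424562312798
```

View pics/ring_w10.png

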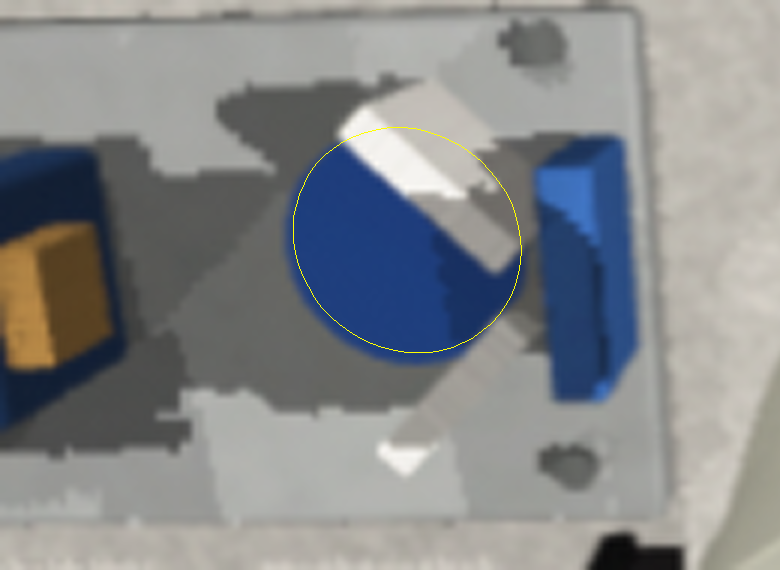

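View pics/ring_w1.png

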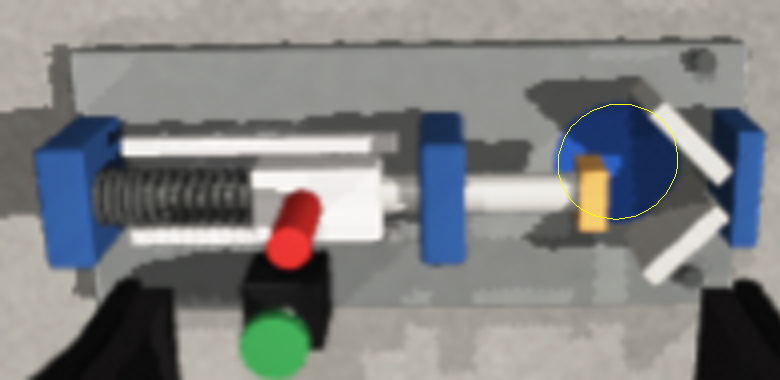

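```bash
python3 - <<'E'
from go import *
print(delta([.5404,.0022,.058],1.774))
E
```

```text
(array([-12.853094  ,   0.05321317,  12.20460968]), array([-0.09122425,  0.01603357,  0.07441697]))
```

Request:
{"api": "jog_arm", "payload": {
  "targets": [
    {"travel":[-2.5,0,0],"delta_rot":[0,0,0],"gripper":1},
    {"travel":[-2.5,0,0],"delta_rot":[0,0,0],"gripper":1},
    {"travel":[-2.5,0,0],"delta_rot":[0,0,0],"gripper":1},
    {"travel":[-2.5,0,0],"delta_rot":[0,0,0],"gripper":1},
    {"travel":[-2.5,0,0],"delta_rot":[0,0,0],"gripper":1},
    {"travel":[-0.35,0.05,0],"delta_rot":[0,0,0],"gripper":1},
    {"travel":[0,0,2],"delta_rot":[0,0,0],"gripper":1},
    {"travel":[0,0,2],"delta_rot":[0,0,0],"gripper":1},
    {"travel":[0,0,1],"delta_rot":[0,0,0],"gripper":1},
    {"travel":[0,0,0],"delta_rot":[0,0,0],"gripper":1},
    {"travel":[0,0,0],"delta_rot":[0,0,0],"gripper":1}
  ]
}}

```text
t: 16.17
position: [0.5412, 0.0024, 0.1308]
eef_rot: [-3.141, 0.001, 1.776]
contact_force: [0.9, 0.3, -0.9]
grip_width: 0.0544
```

```bash
python3 - <<'E'
from go import *
print(delta([.5404,.0022,.058],1.774))
p,d=imaging.get_image("wrist");p2,d2=imaging.get_image("side")
a=cv2.resize(p2[130:250,180:300][:,:,::-1],None,fx=3.2,fy=3.2); 
cv2.imwrite("pics/w11.png",np.hstack([p[:,60:460,::-1],a]))
E
```

```text
(array([ 2.99965279e-03, -7.99476636e-02,  7.27827973e+00]), array([-0.03827316,  0.02997265,  0.09209531]))
```

View pics/w11.png

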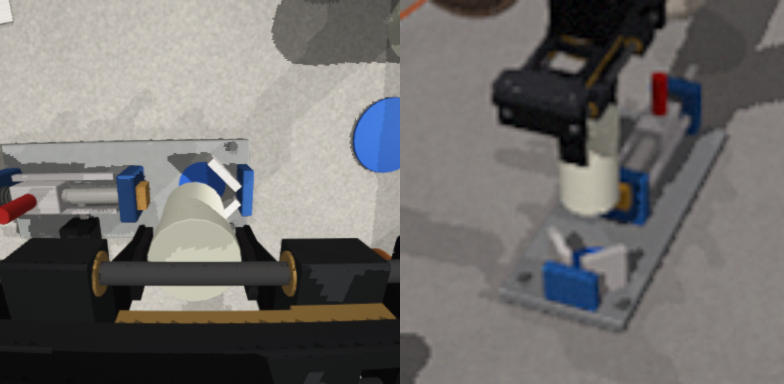

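Alignment is plausible: the jar hangs above the nest, in front of the drawn striker head. Lowering it.

Request:
{"api": "jog_arm", "payload": {
  "targets": [
    {"travel":[0,-0.08,2],"delta_rot":[0,0,0],"gripper":1},
    {"travel":[0,0,2],"delta_rot":[0,0,0],"gripper":1},
    {"travel":[0,0,1.5],"delta_rot":[0,0,0],"gripper":1},
    {"travel":[0,0,1.2],"delta_rot":[0,0,0],"gripper":1},
    {"travel":[0,0,0.6],"delta_rot":[0,0,0],"gripper":1},
    {"travel":[0,0,0],"delta_rot":[0,0,0],"gripper":1},
    {"travel":[0,0,0],"delta_rot":[0,0,0],"gripper":1}
  ]
}}

```text
t: 16.85
position: [0.5413, 0.0019, 0.0586]
eef_rot: [3.14, 0.0, 1.775]
contact_force: [-0.2, -0.1, -1.1]
grip_width: 0.0544
```

Request:
{"api": "jog_arm", "payload": {
  "targets": [
    {"travel":[0,0,0.3],"delta_rot":[0,0,0],"gripper":1},
    {"travel":[0,0,0],"delta_rot":[0,0,0],"gripper":1},
    {"travel":[0,0,0],"delta_rot":[0,0,0],"gripper":1}
  ]
}}

```text
t: 17.1
position: [0.5409, 0.0018, 0.0554]
eef_rot: [3.14, -0.0, 1.774]
contact_force: [0.2, 0.1, -2.6]
grip_width: 0.0545
```

Request:
{"api": "jog_arm", "payload": {
  "targets": [
    {"travel":[0,0,0.2],"delta_rot":[0,0,0],"gripper":1},
    {"travel":[0,0,0],"delta_rot":[0,0,0],"gripper":1},
    {"travel":[0,0,0],"delta_rot":[0,0,0],"gripper":1}
  ]
}}

```text
t: 17.35
position: [0.5404, 0.0016, 0.0528]
eef_rot: [-3.142, -0.0, 1.774]
contact_force: [0.1, 0.4, -1.5]
grip_width: 0.0544
```

Request:
{"api": "jog_arm", "payload": {
  "targets": [
    {"travel":[0,0,0.1],"delta_rot":[0,0,0],"gripper":1},
    {"travel":[0,0,0],"delta_rot":[0,0,0],"gripper":1},
    {"travel":[0,0,0],"delta_rot":[0,0,0],"gripper":1}
  ]
}}

```text
t: 17.6
position: [0.5409, 0.0017, 0.0523]
eef_rot: [3.141, 0.0, 1.774]
contact_force: [-0.3, -0.0, 1.9]
grip_width: 0.054
```

Request:
{"api": "jog_arm", "payload": {
  "targets": [
    {"travel":[0.3,0,0],"delta_rot":[0,0,0],"gripper":1},
    {"travel":[0.3,0,0],"delta_rot":[0,0,0],"gripper":1},
    {"travel":[0,0,0],"delta_rot":[0,0,0],"gripper":1},
    {"travel":[0,0,0],"delta_rot":[0,0,0],"gripper":1}
  ]
}}

```text
t: 17.93
position: [0.5398, 0.0077, 0.0522]
eef_rot: [3.14, 0.0, 1.775]
contact_force: [0.1, -1.5, 3.7]
grip_width: 0.0542
```

Request:
{"api": "jog_arm", "payload": {
  "targets": [
    {"travel":[0.2,0,0],"delta_rot":[0,0,0],"gripper":1},
    {"travel":[0,0,0],"delta_rot":[0,0,0],"gripper":1},
    {"travel":[0,0,0],"delta_rot":[0,0,0],"gripper":1}
  ]
}}

```text
t: 18.18
position: [0.5394, 0.0095, 0.0522]
eef_rot: [3.14, 0.0, 1.775]
contact_force: [0.0, -3.0, 5.2]
grip_width: 0.0541
```

```bash
cat > s2.py <<'E'
from go import *
st=status.get_state(); y=1.774
f=st["contact_force"]; e=np.array([np.cos(y),np.sin(y),0]); x=np.array([np.sin(y),-np.cos(y),0])
dv=st["position"]-np.array([.5388,.010,.052])
print("t",st["t"],st["position"],"to go y mm",-dv@e*1000,"x",dv@x*1000,"Fy",f@e,"Fx",f@x,"Fz",f[2],st["grip_width"],st["eef_rot"])
E
python3 s2.py
```

```text
t 18.1833 [0.53942397 0.0095194  0.05223701] to go y mm 0.5966347728804763 x 0.5141407916854072 Fy -2.942602010974268 Fx -0.5601748650896909 Fz 5.202482282104224 0.05410495010995981 [3.14043636e+00 2.86859136e-04 1.77454485e+00]
```

Request:
{"api": "jog_arm", "payload": {
  "targets": [
    {"travel":[0.15,0,-0.05],"delta_rot":[0,0,0],"gripper":1},
    {"travel":[0,0,0],"delta_rot":[0,0,0],"gripper":1},
    {"travel":[0,0,0],"delta_rot":[0,0,0],"gripper":1}
  ]
}}

```text
t: 18.43
position: [0.5384, 0.0103, 0.0523]
eef_rot: [-3.141, 0.001, 1.774]
contact_force: [0.6, -4.7, 4.0]
grip_width: 0.0541
```

```bash
python3 s2.py
```

```text
t 18.4333 [0.53842279 0.01025029 0.05229362] to go y mm -0.3212644329474502 x -0.318941195137963 Fy -4.735161880982337 Fx -0.40285606809867697 Fz 4.002183315840951 0.054128177886976436 [-3.14087338e+00  9.28906083e-04  1.77412433e+00]
```

Request:
{"api": "jog_arm", "payload": {
  "targets": [
    {"travel":[0.1,0,0],"delta_rot":[0,0,0],"gripper":1},
    {"travel":[0,0,0],"delta_rot":[0,0,0],"gripper":1},
    {"travel":[0,0,0],"delta_rot":[0,0,0],"gripper":1}
  ]
}}

```text
t: 18.68
position: [0.5383, 0.0104, 0.0523]
eef_rot: [-3.14, 0.002, 1.774]
contact_force: [2.4, -8.4, 4.0]
grip_width: 0.0542
```

```bash
python3 s2.py
```

```text
t 18.6833 [0.53830972 0.01036584 0.05230829] to go y mm -0.4572600605178536 x -0.4063671048435895 Fy -8.749570861406431 Fx 0.6284524949430604 Fz 3.9824191473250687 0.054165514055035 [-3.14048355e+00  2.04855948e-03  1.77398549e+00]
```

Request:
{"api": "jog_arm", "payload": {
  "targets": [
    {"travel":[-0.1,0,-0.1],"delta_rot":[0,0,0],"gripper":1},
    {"travel":[0,0,0],"delta_rot":[0,0,0],"gripper":1},
    {"travel":[0,0,0],"delta_rot":[0,0,0],"gripper":-1},
    {"travel":[0,0,0],"delta_rot":[0,0,0],"gripper":-1},
    {"travel":[0,0,0],"delta_rot":[0,0,0],"gripper":-1},
    {"travel":[0,0,0],"delta_rot":[0,0,0],"gripper":-1},
    {"travel":[0,0,0],"delta_rot":[0,0,0],"gripper":-1},
    {"travel":[0,0,0],"delta_rot":[0,0,0],"gripper":-1},
    {"travel":[0,0,0],"delta_rot":[0,0,0],"gripper":-1},
    {"travel":[0,0,-1],"delta_rot":[0,0,0],"gripper":-1},
    {"travel":[0,0,-2],"delta_rot":[0,0,0],"gripper":-1},
    {"travel":[0,0,-3],"delta_rot":[0,0,0],"gripper":-1},
    {"travel":[0,0,-4],"delta_rot":[0,0,0],"gripper":-1},
    {"travel":[0,0,-2],"delta_rot":[0,0,0],"gripper":-1},
    {"travel":[0,0,0],"delta_rot":[0,0,0],"gripper":-1},
    {"travel":[0,0,0],"delta_rot":[0,0,0],"gripper":-1}
  ]
}}

```text
t: 20.02
position: [0.5393, 0.0113, 0.1754]
eef_rot: [3.137, -0.001, 1.774]
contact_force: [0.1, -0.4, -0.3]
grip_width: 0.087
```

```bash
python3 s2.py; python3 - <<'E'
from go import *
import pickle
st=status.get_state(); c=imaging.calibration("wrist")
p,d=imaging.get_image("wrist");p2,d2=imaging.get_image("side")
pickle.dump((st,p,d),open("w12.pkl","wb"))
a=cv2.resize(p2[130:250,180:300][:,:,::-1],None,fx=3.2,fy=3.2); 
cv2.imwrite("pics/w12.png",np.hstack([p[:,60:460,::-1],a]))
print(proj(c,[[.538,.0098,.105],[.538,.0098,.015]],st))
for b in blobs(p,(50,120,40),(75,255,255),40)[0][:2]: print(b,onz(c,b[1],.08,st))
E
```

```text
t 20.0167 [0.53926644 0.01125837 0.17538566] to go y mm -1.1383483876283609 x 0.7107910708079354 Fy -0.38450520691129414 Fx -0.02282106021312763 Fz -0.26504852123817346 0.0869501559240021 [ 3.13738199e+00 -7.08411825e-04  1.77406028e+00]
[[253.04269427 195.68854278]
 [253.2666078  175.61976037]]
(411, [135.2, 233.8], [124, 223, 24, 23]) [ 0.61944703 -0.11459011  0.08      ]
```

View pics/w12.png

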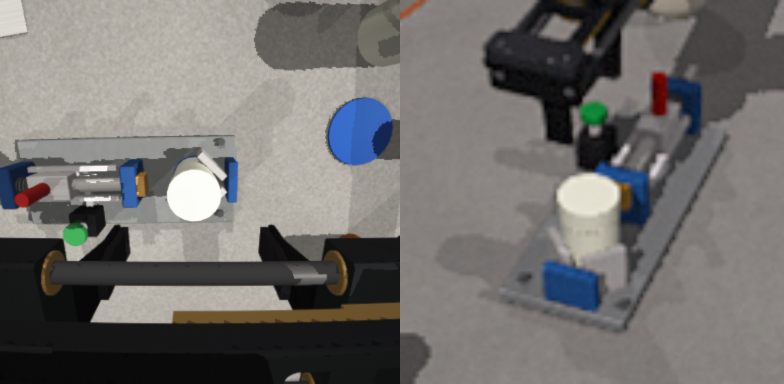

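```bash
python3 - <<'E'
from go import *
print(delta([.6203,-.1158,.075],1.774))
E
```

```text
(array([-14.07481058,   5.55247319,   9.75336681]), array([-0.08758322, -0.0217831 , -0.00928668]))
```

Request:
{"api": "jog_arm", "payload": {
  "targets": [
    {"travel":[-2.82,1.1,0],"delta_rot":[0,0,0],"gripper":1},
    {"travel":[-2.82,1.1,0],"delta_rot":[0,0,0],"gripper":1},
    {"travel":[-2.82,1.1,0],"delta_rot":[0,0,0],"gripper":1},
    {"travel":[-2.82,1.1,0],"delta_rot":[0,0,0],"gripper":1},
    {"travel":[-2.8,1.15,0],"delta_rot":[0,0,0],"gripper":1},
    {"travel":[0,0,0],"delta_rot":[0,0,0],"gripper":1},
    {"travel":[0,0,0],"delta_rot":[0,0,0],"gripper":1},
    {"travel":[0,0,0],"delta_rot":[0,0,0],"gripper":1},
    {"travel":[0,0,0],"delta_rot":[0,0,0],"gripper":1},
    {"travel":[0,0,0],"delta_rot":[0,0,0],"gripper":1},
    {"travel":[0,0,0],"delta_rot":[0,0,0],"gripper":1},
    {"travel":[0,0,2],"delta_rot":[0,0,0],"gripper":1},
    {"travel":[0,0,2],"delta_rot":[0,0,0],"gripper":1},
    {"travel":[0,0,2],"delta_rot":[0,0,0],"gripper":1},
    {"travel":[0,0,2],"delta_rot":[0,0,0],"gripper":1},
    {"travel":[0,0,1],"delta_rot":[0,0,0],"gripper":1},
    {"travel":[0,0,0],"delta_rot":[0,0,0],"gripper":1},
    {"travel":[0,0,0],"delta_rot":[0,0,0],"gripper":1}
  ]
}}

```text
t: 21.62
position: [0.6216, -0.1155, 0.0836]
eef_rot: [-3.141, 0.0, 1.775]
contact_force: [0.5, 0.1, 1.2]
grip_width: 0.0003
```

```bash
python3 - <<'E'
from go import *
import pickle
st=status.get_state(); c=imaging.calibration("wrist"); print(st["t"],st["position"],st["contact_force"],st["grip_width"],delta([.6203,-.1158,.054],1.774,st))
p,d=imaging.get_image("wrist");p2,d2=imaging.get_image("side")
a=cv2.resize(p2[110:230,180:300][:,:,::-1],None,fx=3.2,fy=3.2); 
cv2.imwrite("pics/w13.png",np.hstack([p[:,60:460,::-1],a]))
for b in blobs(p,(50,120,20),(75,255,255),20)[0][:3]: print(b,onz(c,b[1],.08,st))
E
```

```text
21.6167 [ 0.62155272 -0.11551916  0.08355915] [0.47212309 0.14568621 1.19960772] 0.0003226332100949641 (array([-7.36701264e-04, -1.27909314e-01,  2.95593498e+00]), array([-0.00881142,  0.02621379,  0.0610707 ]))
(689, [252.0, 217.1], [235, 205, 36, 28]) [ 0.61692007 -0.11827003  0.08      ]
```

View pics/w13.png

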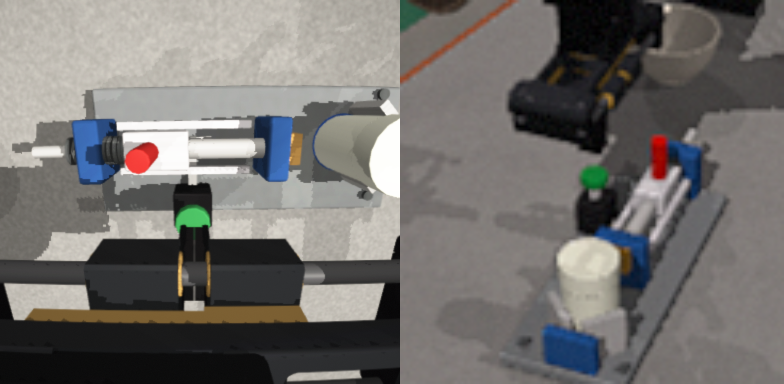

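Request:
{"api": "jog_arm", "payload": {
  "targets": [
    {"travel":[0,-0.1,1],"delta_rot":[0,0,0],"gripper":1},
    {"travel":[0,0,1],"delta_rot":[0,0,0],"gripper":1},
    {"travel":[0,0,0.8],"delta_rot":[0,0,0],"gripper":1},
    {"travel":[0,0,0.4],"delta_rot":[0,0,0],"gripper":1},
    {"travel":[0,0,0.4],"delta_rot":[0,0,0],"gripper":1},
    {"travel":[0,0,0],"delta_rot":[0,0,0],"gripper":1},
    {"travel":[0,0,0],"delta_rot":[0,0,0],"gripper":1},
    {"travel":[0,0,0],"delta_rot":[0,0,0],"gripper":1}
  ]
}}

```text
t: 22.38
position: [0.6199, -0.1159, 0.0472]
eef_rot: [-3.14, -0.0, 1.774]
contact_force: [-1.8, 1.1, 2.8]
grip_width: 0.0007
```

```bash
cat > look.py <<'E'
import sys
from go import *
st=status.get_state(); print(st["t"],st["position"],st["contact_force"])
p,d=imaging.get_image("wrist");p2,d2=imaging.get_image("side")
a=cv2.resize(p2[110:230,180:300][:,:,::-1],None,fx=3.2,fy=3.2); 
cv2.imwrite(sys.argv[1],np.hstack([p[:,60:460,::-1],a]))
E
python3 look.py pics/w14.png
```

```text
22.3833 [ 0.6199216  -0.11586212  0.04718227] [-1.75261742  1.11408878  2.81891286]
```

View pics/w14.png

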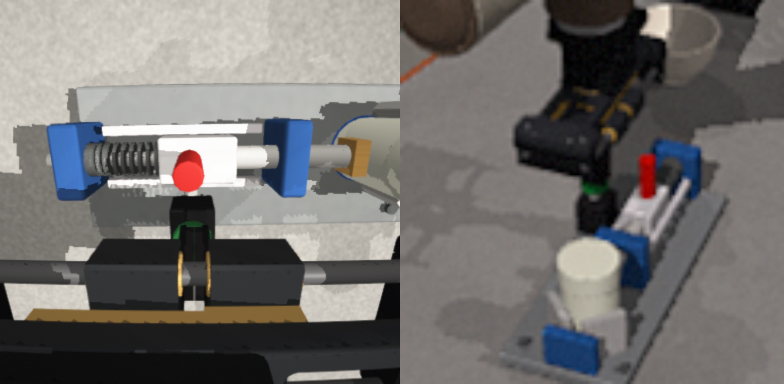

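The striker has fired: its brass head rests against the jar, and the jar stands in the nest. Retreating.

Request:
{"api": "jog_arm", "payload": {
  "targets": [
    {"travel":[0,0,-1],"delta_rot":[0,0,0],"gripper":1},
    {"travel":[0,0,-2],"delta_rot":[0,0,0],"gripper":1},
    {"travel":[0,0,-3],"delta_rot":[0,0,0],"gripper":1},
    {"travel":[0,0,-3],"delta_rot":[0,0,0],"gripper":1},
    {"travel":[0,0,-3],"delta_rot":[0,0,0],"gripper":1},
    {"travel":[0,0,-2],"delta_rot":[0,0,0],"gripper":1},
    {"travel":[0,0,0],"delta_rot":[0,0,0],"gripper":1},
    {"travel":[0,0,0],"delta_rot":[0,0,0],"gripper":1},
    {"travel":[0,0,0],"delta_rot":[0,0,0],"gripper":1}
  ]
}}

```text
t: 23.23
position: [0.6199, -0.1159, 0.1867]
eef_rot: [-3.141, -0.001, 1.774]
contact_force: [-0.3, -0.4, -0.7]
grip_width: 0.0004
```

```bash
python3 look.py pics/w15.png; python3 - <<'E'
from h import *
c=imaging.calibration("wrist"); st=status.get_state(); p,d=imaging.get_image("wrist")
b=blobs(p,(0,150,90),(8,255,255),40)[0][0]; print(b)
m=blobs(p,(0,150,90),(8,255,255),40)[1]; v=np.nonzero(m)[0].max()
print("handle ~",onz(c,(b[1][0],v-5),.112,st))
E
```

```text
23.2333 [ 0.6198655  -0.11585224  0.18667947] [-0.28392847 -0.43084509 -0.66395087]
(203, [250.8, 144.0], [244, 135, 15, 18])
handle ~ [ 0.570921   -0.12934771  0.112     ]
```

View pics/w15.png

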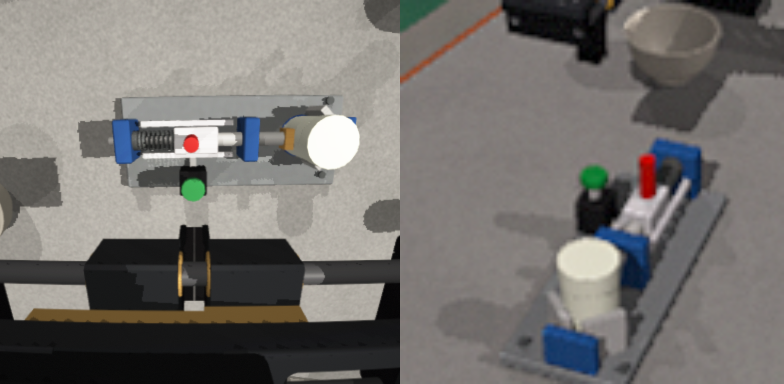

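```bash
python3 -c "
from workcell import job_done; print(job_done())"
```

```text
the job is handed in; nothing more can be done
None
```

The white jar was marked and the job is handed in, at about 23 s on the robot's clock. I drew the stamp's handle until the sear held it, stood the jar upright in the V nest, then pressed the green button. The striker never flew forward with the nest empty.

**Last checks:**
- **Sear:** it held. The handle stayed about 46 mm back when I eased off, and again after I let go.
- **Jar:** it stands upright in the nest, within about a millimetre of where it should be.
- **Striker:** the handle rests about 14.5 mm from its forward position, against the 14 mm expected with a jar in place. The brass head is against the jar.
- **Button and arm:** the button has sprung back up, and the arm is clear and touching nothing.
- **Other things:** I saw no contact with the amber jar, mortar or spatula, but I did not re-measure where they are.

**What disagreed:** the real fingertips sit about 26 mm behind the reported TCP, not the stated 11 mm ahead. Because of this my first grip on the handle shut on air just above it. Nothing was touched, and I used the measured offset from then on.

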